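# Switch off the hotplate and hang up the pouring jug

### The job

The pouring is done. First switch the little hotplate off, with the jug still standing on its ring: press the dial in, turn it one step anticlockwise until its pointer is at the white OFF dot, and let it spring back out. Then take the steel jug off the ring and hang it by its handle on the hook of the stand, let it come to rest there, and leave the other things on the table where they are.

Things in the scene. Friction and masses are not known exactly. Their poses are not given: they have to be found in the camera images.
- hotplate: white single-ring hotplate fixed to the table; body 210 x 240 mm, 65 mm high. Along its front (its -x side, towards the robot) runs an aluminium console 240 mm wide that slopes down to the front: its outward normal leans 30 degrees from vertical towards the hotplate's -x. Origin: on the table under the body; x to the back, y to the left, z up
- ring_top (a point): centre of the top of the hotplate's black iron ring (155 mm across, 77 mm above the table; 30 mm along +x from the hotplate's origin); the jug stands on it, up to 30 mm off centre
- dial_grip (a point): point on the axis of the black dial in the middle of the console, 34 mm out from its face. z: along the axis, out of the console; x: along the dial's grip bar to the end with the white pointer line; turns with the dial. Bar 44 mm long, 13 mm thick (y), 27 mm high, its top 6 mm above this point; it stands on a round flange 52 mm across whose top is 20 mm below this point
- dial (a joint): angle of the dial, rad, growing clockwise seen from outside the console: 0 at OFF (pointer straight up the slope, white dot), 0.9 at low (small orange dot; where it starts, within 0.04), 1.8 at high (red dot). A key inside locks it (0.07 rad of play) at each position; it turns, easily, only while pressed fully in
- dial_push (a joint): how far the dial is pressed in along its axis, m: 0 out, 0.006 fully in, against a spring (4 N to start, 9 N fully in). Let go, it springs out by itself if the dial is within 0.07 rad of a position; between positions it stays in
- jug: small empty steel pouring jug, 0.13 to 0.21 kg: 58 mm across, 85 mm high, thin wall, straight-sided up to 58 mm, slightly waisted above. Origin: centre of its underside; z up; the ear-shaped handle points along its +x, in its x-z plane: an 8 mm round bar from x 27, z 74 mm over x 50, z 78 and x 64, z 71, down to x 64, z 54 and back to x 28, z 22 mm
- jug_loop (a point): middle of the opening of the jug's handle (jug x 45, z 60 mm), with about 13 mm free all round
- jug_eye (a point): point in the upper outer corner of the jug's handle opening (jug x 56, z 66 mm): where the middle of the hook bar lies once the jug hangs freely, tipped about 60 degrees by its own weight
- stand: hook stand fixed to the table: round wooden foot 130 mm across, upright white post 12 mm thick and 208 mm high. Its one hook is a smooth 10 mm round white bar pointing along the stand's -x (towards the robot's side), nearly level, with an upturned end, in its x-z plane. Origin: centre of the foot on the table; z up
- hook_root (a point): middle of the hook bar where it leaves the post (stand x 0, z 198 mm)
- hook_bend (a point): middle of the hook bar where it bends up (stand x -70, z 203 mm)
- hook_tip (a point): middle of the rounded end of the hook bar (stand x -90, z 215 mm); the end itself is 5 mm farther
- frit_cup: clear plastic cup, 48 mm across, 45 mm high, standing beside the hotplate on its -y side; leave alone. Origin: centre of its underside
- glass_tile: fused-glass tile, 60 x 60 x 7 mm, sand and blue, lying behind the stand; leave alone. Origin: centre of its underside
- marker: grey marker pen with black cap, 130 mm long (its x), 12 mm thick, lying in front of the stand; leave alone. Origin: centre of its underside
- votive: green glass jar with aluminium lid, 56 mm across, 70 mm high, behind the stand; leave alone. Origin: centre of its underside
- stir_stick: wooden stirring stick, 150 mm long (its x), 14 mm wide, 6 mm high, lying beside the hotplate on its +y side; leave alone. Origin: centre of its underside
Mind the look-alikes: they are no part of the job. Of the things that look like the stand, take the one that is farthest to the robot's left at the start. There is more than one size of the jug; the one meant has the size given above.

How it is judged:
By the outcome, as a careful person would: the job done as asked, in the order asked, and still so for the second after the job is handed in, with the robot touching nothing.
It also fails if it takes over 72 s, if anything falls off the work surface, if the arm or the gripper's body presses on something with over 40 N, if the wrist force passes 120 N, or if a joint passes its speed limit or range.

### The arm

A 7-joint arm with a two-finger parallel gripper is mounted at the origin on the work surface. World frame = base frame: x ahead of the robot, y to its left, z up, the work surface at z = 0. Lengths are in m, angles in rad, forces in N, time in s.
With the tool pointing down it reaches from about 0.425 to 0.875 m from the base axis. Payload 4.7 kg.
Tool frame: the origin (TCP) lies between the finger pads; the fingertips stand 14 mm ahead of it and the grasp point (between the pads) lies 5 mm behind it; y points along the fingers, x is the direction in which the jaws open and shut, and the axes are right-handed (so a half turn about y gives the same grasp; the last joint's range is limited). The gripper opens to 85 mm and grips with 20 to 120 N. Pads are 22 mm wide; open, the fingers measure 114 mm over their backs; the gripper's body (76 mm by 85 mm) begins 54 mm behind the grasp point. The pads swing forward as they close: fully open they stand 13 mm farther back than shut.
Start: joints at [1.115, 0.321, -0.07, 1.45, 0.023, 1.371, -0.057], TCP at [0.294, -0.58, 0.245] pointing down, gripper open.
Joint ranges: [-2.86, 2.86], [-0.3, 2.09], [-1.38, 1.24], [0.06, 2.45], [-1.56, 4.7], [0.09, 2.05], [-2.69, 2.69]. Speed limits (rad/s): [2.57, 2.57, 3.14, 3.14, 3.14, 3.14, 3.14].

### API

Orientations are given as a unit quaternion [x, y, z, w].
In Python, from station import env gives the robot as it stands.
- The arm moves only by the tool servo_tool, never from a script. Its arguments are lists of equal length, an entry for each row: "offset": the shift along the tool's x, y, z in m, a list of three; "delta_rot": the turn, a rotation vector about the tool's x, y, z in rad, a list of three; "jaw": the closure, from 0 (fully open) to 1 (shut). In form: {"offset": [[x, y, z], ...], "delta_rot": [[wx, wy, wz], ...], "jaw": [jaw, ...]}. A call has 1 to 10 rows; each row is the pose to reach, as a shift and turn from the pose measured when the call began, along the tool's axes at that moment; what a row does not reach only later rows make up. A row lasts 1/12 s, in which the tool goes at most 41.7 mm and 7.16 degrees, less where a joint would pass 70% of its speed; a pose out of reach is approached as far as the arm can. A call with a gripper value outside its range is refused whole. The fingers move at their own pace and stop on an object; the grip force is fixed at half the most. Time passes only in rows, so rows that repeat a pose let the fingers close. It gives the time, the measured TCP pose, the force and the opening at its end, in the units of the state.
- env.state(): the state, without advancing time (a new reading comes with each control period).
- env.read_camera(name): name is "side" or "top"; returns the picture (400x640x3 uint8, red, green, blue); there is no depth.
- env.calibration(name): a dict with "fx", "fy", "cx", "cy" (pixels), "rvec" (rotation vector, rad) and "tvec" (3), from world to camera coordinates, as OpenCV has them. Camera axes: x right, y down, z forward; pixel columns grow to the right and rows downward; lengths in m; the calibration is good to about 2 mm. A picture is of the moment at which its call begins. calibration takes no time and is no camera call.
- env.close_job(): hands the job in, once; it reports no verdict.
The state is a dict: "t": time; "joint_pos": joint angles; "dq": joint speeds; "tau": joint torques, N m; "ee_pos": TCP position; "ee_rot": TCP orientation; "force": force on the tool from outside, world axes, zero at the start; "torque": the same for the moment, N m; "opening": finger opening in m.
Only numpy, scipy, OpenCV 4.12 (cv2) and the standard library are available. Lean on these libraries where they do the work, as an engineer would, in place of code of your own. Each camera call takes 0.05 s, during which the arm holds its last target.

## Working session

There is one attempt and no reset: what is moved stays moved. The work goes in short steps, Python scripts to look and compute and a tool call to move; the robot and the scene stay as the last step left them, time stands still between calls to the robot, and variables do not carry over. Pictures are saved under pics/ and viewed, and the job is handed in when it is done.

Besides the shell and the picture viewer there is one more tool, called after ">>>" as name(argument=value, ...) on one line, values as JSON. servo_tool: Moves the arm, as the interface text tells. Its arguments: {"type":"object","properties":{"offset":{"type":"array"},"delta_rot":{"type":"array"},"jaw":{"type":"array"}},"required":["offset","delta_rot","jaw"]}

```bash
ls; mkdir -p pics; python3 - <<'E'
from station import env
import cv2
s=env.state()
for k,v in s.items(): print(k,v)
for n in("side","top"):
    c=env.calibration(n);print(n,c)
    cv2.imwrite(f"pics/{n}0.png",env.read_camera(n)[:,:,::-1])
E
```

```text
pics
t 0.0
joint_pos [ 1.1151082   0.32185211 -0.07007528  1.45168075  0.02259702  1.37078181
 -0.05688702]
dq [-0.00068321  0.00097228  0.00046553  0.00062085  0.00075481 -0.00140771
 -0.00043722]
tau [ 1.29326736e-05 -4.93582463e+01 -3.81953605e-01 -3.14331472e+01
  1.29709952e-02  1.15691044e-02  2.92993934e-05]
ee_pos [ 0.29397618 -0.5791519   0.2442016 ]
ee_rot [-0.60231747  0.37048948 -0.36928865  0.60297355]
force [ 0.21706691 -0.16422608  0.17709179]
torque [-0.00393101 -0.03444817  0.01003029]
opening 0.08531981864704334
side {'fx': 399.593533464618, 'fy': 399.593533464618, 'cx': 319.1443407467905, 'cy': 199.64249182637673, 'rvec': array([ 2.19906461, -0.84606047,  0.35324042]), 'tvec': array([-0.4298013 ,  0.40933745,  0.68614645])}
top {'fx': 426.592757762837, 'fy': 426.592757762837, 'cx': 323.32921691870484, 'cy': 200.12105505303634, 'rvec': array([ 2.13811267, -2.12222707,  0.18769711]), 'tvec': array([0.05578216, 0.62116529, 1.08838767])}
```

View pics/side0.png

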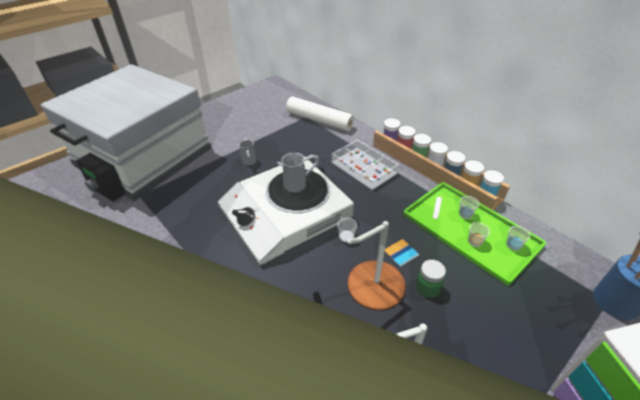

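View pics/top0.png

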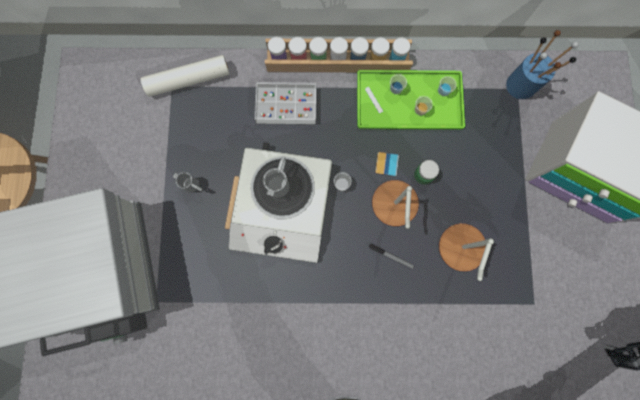

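```bash
cat > h.py <<'E'
from station import env
import cv2, numpy as np
from scipy.spatial.transform import Rotation as R
def cal(n):
    c=env.calibration(n);K=np.array([[c['fx'],0,c['cx']],[0,c['fy'],c['cy']],[0,0,1]])
    return K,np.array(c['rvec'],float),np.array(c['tvec'],float)
def proj(n,P):
    K,r,t=cal(n);return cv2.projectPoints(np.atleast_2d(np.array(P,float)),r,t,K,None)[0][:,0]
def atz(n,uv,z):
    K,r,t=cal(n);M=cv2.Rodrigues(r)[0];o=-M.T@t;d=M.T@np.linalg.inv(K)@np.array([uv[0],uv[1],1.]);return o+d*(z-o[2])/d[2]
def shot(n,f,crops=None):
    im=env.read_camera(n)[:,:,::-1].copy();cv2.imwrite(f"pics/{f}.png",im);return im
def crop(src,dst,x0,y0,x1,y1,s):
    im=cv2.imread(f"pics/{src}.png")[y0:y1,x0:x1];cv2.imwrite(f"pics/{dst}.png",cv2.resize(im,None,fx=s,fy=s,interpolation=cv2.INTER_CUBIC))
E
python3 - <<'E'
from h import *
crop("top0","t_hp",220,140,345,265,5)
crop("side0","s_hp",210,130,360,265,5)
crop("top0","t_st",360,160,510,290,5)
crop("side0","s_st",330,210,450,350,4)
for n in("top","side"):
    K,r,t=cal(n);print(n,-cv2.Rodrigues(r)[0].T@t)
print(atz("top",(395,203),0.0),atz("top",(185,182),0.05),atz("top",(275,180),0.1))
E
```

```text
top [0.42166989 0.06047283 1.17986577]
side [ 0.1800028  -0.45256204  0.76542135]
[ 0.62368792 -0.1407544   0.        ] [0.66853161 0.43548024 0.05      ] [0.66468968 0.18606444 0.1       ]
```

View pics/t_hp.png

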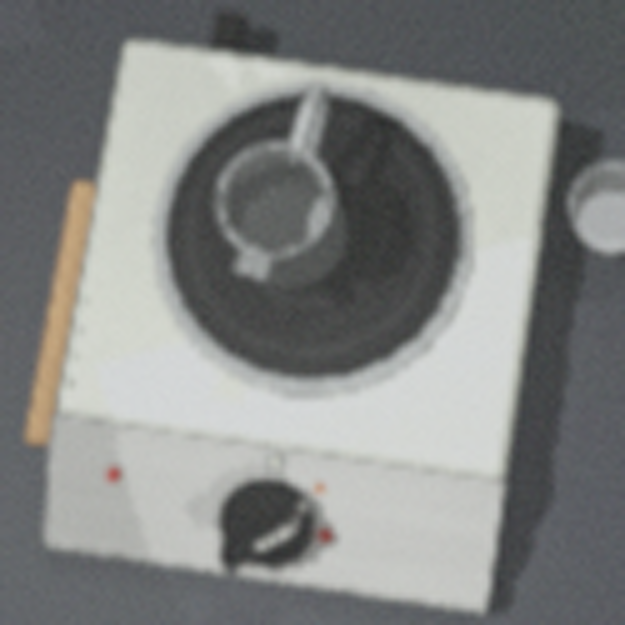

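View pics/s_hp.png

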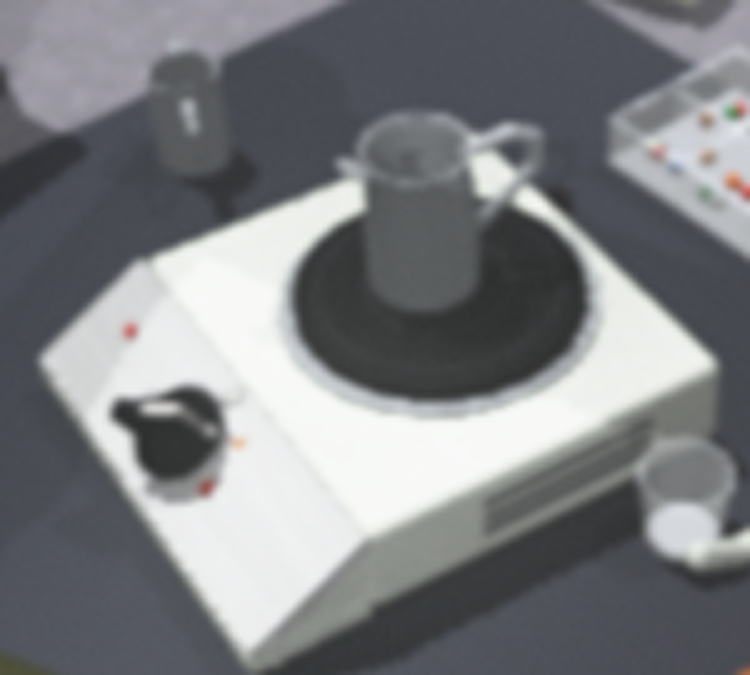

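View pics/t_st.png

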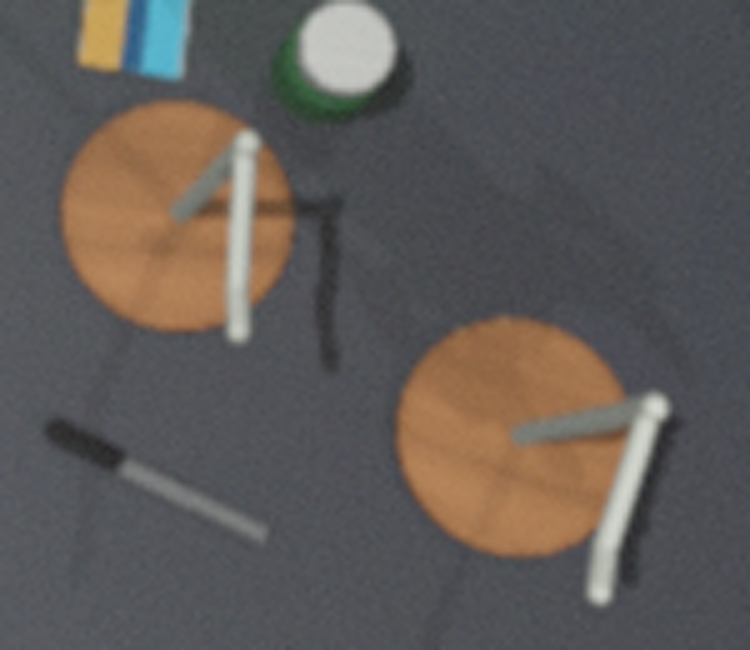

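View pics/s_st.png

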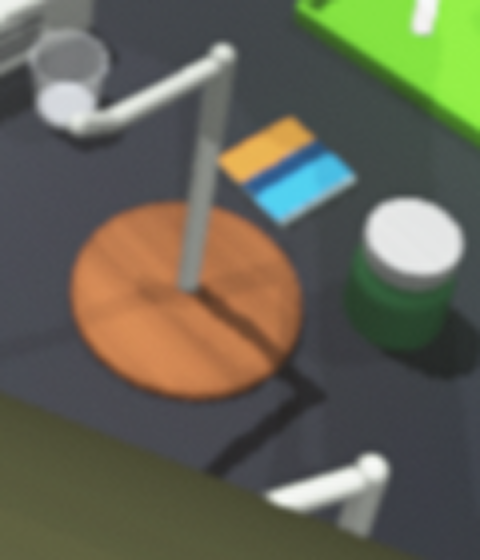

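```bash
python3 - <<'E'
from h import *
t=lambda x,y:(220+x/5,140+y/5)
s=lambda x,y:(210+x/5,130+y/5)
A={}
for nm,c,z in [("BL",(127,40),.065),("BR",(557,100),.065),("ML",(65,413),.065),("MR",(503,478),.065),("FL",(45,548),.02),("FR",(487,612),.02)]:
    print(nm,atz("top",t(*c),z).round(4))
print("ring top", atz("top",t(314,236),.077).round(4))
for nm,c,z in [("BR",(715,365),.065),("ML",(145,262),.065),("MR",(368,542),.065),("FL",(42,362),.02),("FR",(250,665),.02)]:
    print("side",nm,atz("side",s(*c),z).round(4))
# dots
for nm,c in [("off",(275,460)),("low",(320,488)),("high",(327,537))]: print(nm,atz("top",t(*c),.05).round(4))
# jug rim & base
print("rim",atz("top",t(276,200),.162).round(4), "L",atz("top",t(217,200),.162).round(4),atz("top",t(336,200),.162).round(4))
print("rim s L",atz("side",s(357,150),.162).round(4),atz("side",s(472,150),.162).round(4))
print("handle outer", atz("top",t(317,88),.150).round(4),"spout",atz("top",t(252,268),.16).round(4))
u=lambda x,y:(360+x/5,160+y/5); v=lambda x,y:(330+x/4,210+y/4)
print("foot",atz("top",u(178,215),.012).round(4),"root",atz("top",u(247,140),.203).round(4),"tip",atz("top",u(238,334),.215).round(4))
print("side root",atz("side",v(224,52),.203).round(4),"tip",atz("side",v(80,125),.215).round(4),"bend",atz("side",v(112,120),.203).round(4))
print("other jug", atz("top",(176,182),.08),atz("top",(193,182),.08))
E
```

```text
BL [0.7608 0.2728 0.065 ]
BR [0.729  0.0394 0.065 ]
ML [0.5571 0.2974 0.065 ]
MR [0.5246 0.0669 0.065 ]
FL [0.489  0.3145 0.02  ]
FR [0.4565 0.0751 0.02  ]
ring top [0.6506 0.1676 0.077 ]
side BR [0.7244 0.0352 0.065 ]
side ML [0.5558 0.2967 0.065 ]
side MR [0.5216 0.0603 0.065 ]
side FL [0.4927 0.3131 0.02  ]
side FR [0.4561 0.0708 0.02  ]
off [0.5346 0.1881 0.05  ]
low [0.5199 0.1638 0.05  ]
high [0.4941 0.1595 0.05  ]
rim [0.6507 0.1784 0.162 ] L [0.6505 0.2072 0.162 ] [0.651  0.1491 0.162 ]
rim s L [0.6278 0.1932 0.162 ] [0.6695 0.155  0.162 ]
handle outer [0.7108 0.1608 0.15  ] spout [0.6172 0.1894 0.16  ]
foot [ 0.6216 -0.1404  0.012 ] root [ 0.6248 -0.1406  0.203 ] tip [ 0.5322 -0.1315  0.215 ]
side root [ 0.6245 -0.1427  0.203 ] tip [ 0.5329 -0.1355  0.215 ] bend [ 0.5537 -0.1364  0.203 ]
other jug [0.66179582 0.44924338 0.08      ] [0.66213803 0.40443726 0.08      ]
```

```bash
cat >> h.py <<'E'
YAW=np.radians(-7.7)
hx=np.array([np.cos(YAW),np.sin(YAW),0]);hy=np.array([-np.sin(YAW),np.cos(YAW),0]);Z=np.array([0,0,1.])
nrm=-np.sin(np.pi/6)*hx+np.cos(np.pi/6)*Z   # console normal
up=np.cos(np.pi/6)*hx+np.sin(np.pi/6)*Z     # up slope
seam=np.array([0.5405,0.1810,0.065])
def onpl(n,uv,p0,nv):
    K,r,t=cal(n);M=cv2.Rodrigues(r)[0];o=-M.T@t;d=M.T@np.linalg.inv(K)@np.array([uv[0],uv[1],1.]);return o+d*((p0-o)@nv)/(d@nv)
E
python3 - <<'E'
from h import *
from scipy.optimize import least_squares
t=lambda x,y:(220+x/5,140+y/5)
s=lambda x,y:(210+x/5,130+y/5)
def pc(p): return np.array([(p-seam)@up,(p-seam)@hy])
for n,f,pts in(("top",t,[(275,460),(320,488),(327,537)]),("side",s,[(232,395),(238,442),(205,487)])):
    P=np.array([pc(onpl(n,f(*q),seam,nrm)) for q in pts]);print(n,P.round(4))
    th=np.array([0,.9,1.8])
    fun=lambda x:np.concatenate([P[:,0]-x[0]-x[2]*np.cos(th),P[:,1]-x[1]+x[2]*np.sin(th)])
    r=least_squares(fun,[-.04,0,.03]);print(r.x.round(4),r.fun.round(4))
    fl=[pc(onpl(n,f(*q),seam,nrm)) for q in([(45,548),(487,612)] if n=="top" else [(42,362),(250,665)])];print("front",np.round(fl,4))
crop("top0","t_d",255,220,300,260,16)
crop("side0","s_d",225,200,265,235,16)
E
```

```text
top [[-0.0088  0.0049]
 [-0.0212 -0.0202]
 [-0.0492 -0.0266]]
[-0.0416  0.0051  0.0326] [ 0.0001  0.0001 -0.0002 -0.0002  0.0002  0.0001]
front [[-0.0798  0.1243]
 [-0.0799 -0.1163]]
side [[-0.0088  0.0042]
 [-0.0211 -0.021 ]
 [-0.0477 -0.0268]]
[-0.0406  0.0041  0.0318] [ 0.0001 -0.0002  0.0001  0.0001 -0.0002  0.0001]
front [[-0.0772  0.1176]
 [-0.081  -0.1239]]
```

View pics/t_d.png

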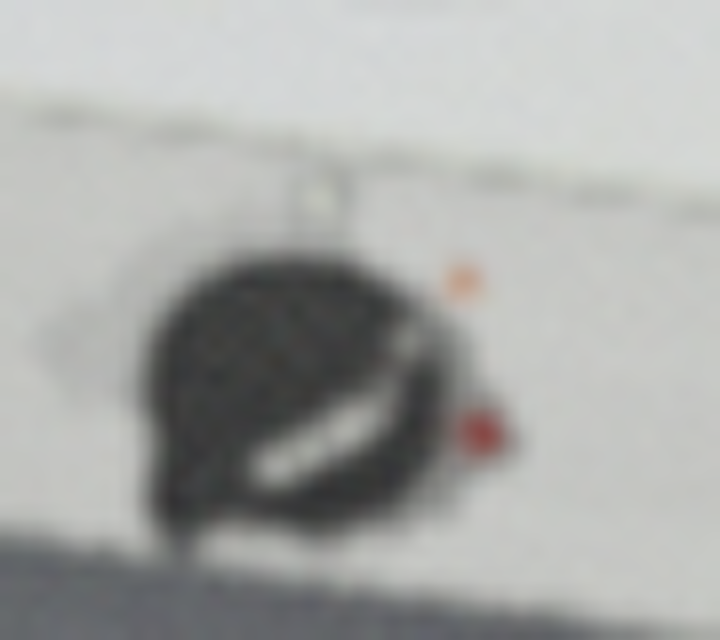

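View pics/s_d.png

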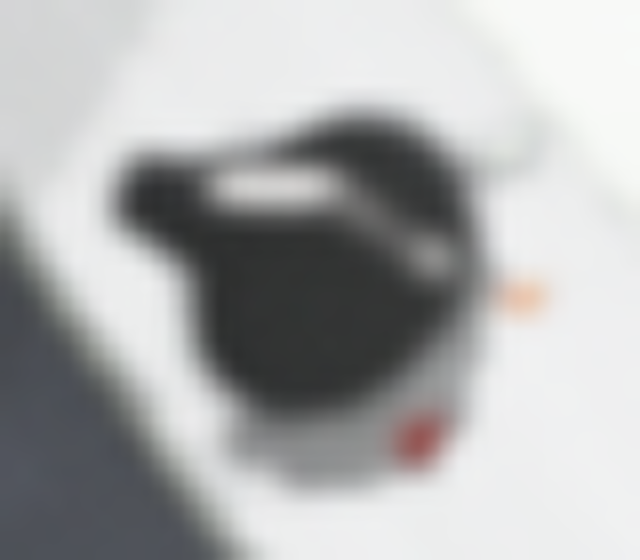

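```bash
cat >> h.py <<'E'
dial_c=seam-0.0411*up+0.0042*hy
dial_grip=dial_c+0.034*nrm
def pose():
    s=env.state();return np.array(s['ee_pos']),R.from_quat(s['ee_rot']),s
def mk(xa,ya):
    ya=ya/np.linalg.norm(ya);xa=xa-(xa@ya)*ya;xa/=np.linalg.norm(xa);return R.from_matrix(np.column_stack([xa,ya,np.cross(xa,ya)]))
def rel(p,Rt):
    p0,R0,s=pose();d=R0.inv().apply(np.array(p)-p0);w=(R0.inv()*Rt).as_rotvec()
    print("off",d.round(4),"rot",w.round(4),"|d|",np.linalg.norm(d).round(4),"|w|deg",np.degrees(np.linalg.norm(w)).round(1))
def bar(th): return np.cos(th)*up-np.sin(th)*hy
E
python3 - <<'E'
from h import *
p,r,s=pose();M=r.as_matrix();print(p.round(4));print(M.round(3))
print("jaw az",np.degrees(np.arctan2(M[1,0],M[0,0])))
print("dial_grip",dial_grip.round(4),"nrm",nrm.round(3))
for sg in(1,-1):
    x=sg*np.cross(nrm,bar(.9));print(sg,np.degrees(np.arctan2(x[1],x[0])));rel(dial_grip+.09*nrm,mk(x,-nrm))
    # down-pointing
    rel(np.array([.45,.1,.25]),mk(np.array([x[0],x[1],0]),-Z))
for nm,P in(("rim",[.6507,.1784,.162]),):
    pass
# project bar ends for check of dial angle
for th in(.86,.9,.94):
    q=[dial_grip+.006*nrm+.022*bar(th),dial_grip+.006*nrm-.022*bar(th)]
    print(th,((proj("top",q)-[255,220])*16).round(0).tolist(),((proj("side",q)-[225,200])*16).round(0).tolist())
E
```

```text
[ 0.294  -0.5792  0.2443]
[[ 0.453 -0.001  0.892]
 [-0.892  0.001  0.453]
 [-0.002 -1.    -0.   ]]
jaw az -63.081722936313945
dial_grip [0.4889 0.1922 0.0739] nrm [-0.495  0.067  0.866]
1 34.79946317343488
off [-0.625   0.0935  0.486 ] rot [ 0.085  -1.5964 -0.5807] |d| 0.7972 |w|deg 97.5
off [-0.535  -0.0048  0.4466] rot [-1.4000e-03 -1.7083e+00 -1.4000e-03] |d| 0.6969 |w|deg 97.9
-1 -145.20053682656513
off [-0.625   0.0935  0.486 ] rot [0.5704 1.4664 0.0835] |d| 0.7972 |w|deg 90.3
off [-0.535  -0.0048  0.4466] rot [ 1.3000e-03  1.4332e+00 -1.3000e-03] |d| 0.6969 |w|deg 82.1
0.86 [[374.0, 411.0], [154.0, 541.0]] [[323.0, 182.0], [92.0, 187.0]]
0.9 [[377.0, 415.0], [151.0, 537.0]] [[322.0, 187.0], [93.0, 181.0]]
0.94 [[380.0, 419.0], [148.0, 532.0]] [[320.0, 193.0], [95.0, 176.0]]
```

>>> servo_tool(offset=[[0,-0.04,0],[0,-0.08,0],[-0.246,-0.096,0.244],[-0.246,-0.096,0.244],[-0.246,-0.096,0.244],[-0.246,-0.096,0.244],[-0.246,-0.096,0.244],[-0.246,-0.096,0.244],[-0.246,-0.096,0.244],[-0.246,-0.096,0.244]], delta_rot=[[0,0,0],[0,0,0],[0,-0.55,0],[0,-0.55,0],[0,-0.55,0],[0,-0.55,0],[0,-0.55,0],[0,-0.55,0],[0,-0.55,0],[0,-0.55,0]], jaw=[0.3,0.3,0.4,0.4,0.5,0.5,0.5,0.5,0.5,0.5])

```text
t: 0.93
ee_pos: [0.3961, -0.2602, 0.3398]
ee_rot: [-0.68, 0.193, -0.192, 0.681]
force: [0.8, 0.4, 0.3]
opening: 0.043
```

```bash
python3 - <<'E'
from h import *
p,r,s=pose();print(p.round(4),s['opening'],s['joint_pos'].round(2))
g=dial_grip+.001*up-.001*hy
x=np.cross(nrm,bar(.9))
rel(g+.09*nrm,mk(x,-nrm))
E
```

```text
[ 0.3961 -0.2602  0.3398] 0.04303906963604433 [ 0.89 -0.07 -0.34  1.7  -0.03  1.51  0.  ]
off [-0.1974  0.1881  0.4152] rot [-0.0711 -1.0617 -0.5468] |d| 0.4967 |w|deg 68.5
```

>>> servo_tool(offset=[[-0.197,0.1,0.415],[-0.197,0.1,0.415],[-0.197,0.1,0.415],[-0.197,0.1,0.415],[-0.197,0.1,0.415],[-0.197,0.1,0.415],[-0.197,0.1,0.415],[-0.197,0.15,0.415],[-0.197,0.188,0.415],[-0.197,0.188,0.415]], delta_rot=[[-0.071,-1.062,-0.547],[-0.071,-1.062,-0.547],[-0.071,-1.062,-0.547],[-0.071,-1.062,-0.547],[-0.071,-1.062,-0.547],[-0.071,-1.062,-0.547],[-0.071,-1.062,-0.547],[-0.071,-1.062,-0.547],[-0.071,-1.062,-0.547],[-0.071,-1.062,-0.547]], jaw=[0.5,0.5,0.5,0.5,0.5,0.5,0.5,0.5,0.5,0.5])

```text
t: 1.77
ee_pos: [0.4745, 0.0598, 0.2262]
ee_rot: [0.742, 0.258, 0.013, -0.618]
force: [1.2, 0.1, -0.2]
opening: 0.0426
```

```bash
python3 - <<'E'
from h import *
p,r,s=pose();print(p.round(4),s['opening'],s['joint_pos'].round(2))
g=dial_grip+.001*up-.001*hy
x=np.cross(nrm,bar(.9))
rel(g+.09*nrm,mk(x,-nrm))
E
```

```text
[0.4745 0.0598 0.2262] 0.042584631060075706 [-0.16 -0.3  -0.16  2.18  0.23  0.91 -0.07]
off [-0.      0.0416  0.1532] rot [-0.0166 -0.1674 -0.112 ] |d| 0.1587 |w|deg 11.6
```

>>> servo_tool(offset=[[0,0.04,0.153],[0,0.042,0.153],[0,0.042,0.153],[0,0.042,0.153],[0,0.042,0.153],[0,0.042,0.153],[0,0.042,0.153]], delta_rot=[[-0.017,-0.167,-0.112],[-0.017,-0.167,-0.112],[-0.017,-0.167,-0.112],[-0.017,-0.167,-0.112],[-0.017,-0.167,-0.112],[-0.017,-0.167,-0.112],[-0.017,-0.167,-0.112]], jaw=[0.5,0.5,0.5,0.5,0.5,0.5,0.5])

```text
t: 2.35
ee_pos: [0.4454, 0.1962, 0.1518]
ee_rot: [0.731, 0.349, -0.013, -0.587]
force: [0.7, 0.2, -0.1]
opening: 0.0429
```

```bash
python3 - <<'E'
from h import *
p,r,s=pose();print(p.round(4),s['opening'],s['joint_pos'].round(3))
g=dial_grip+.001*up-.001*hy
x=np.cross(nrm,bar(.9))
rel(g+.09*nrm,mk(x,-nrm))
rel(g+.04*nrm,mk(x,-nrm))
shot("top","t1");shot("side","s1");crop("top","t1c",200,150,340,290,4) if 0 else None
crop("t1","t1c",220,180,340,290,6);crop("s1","s1c",180,120,320,250,5)
E
```

```text
[0.4454 0.1962 0.1518] 0.042860777725836 [-0.306 -0.201 -0.404  2.283  0.465  0.741 -0.479]
off [ 0.0005 -0.0006  0.0008] rot [ 0.0008 -0.0005 -0.0012] |d| 0.0011 |w|deg 0.1
off [0.0005 0.0494 0.0008] rot [ 0.0008 -0.0005 -0.0012] |d| 0.0494 |w|deg 0.1
```

View pics/t1c.png

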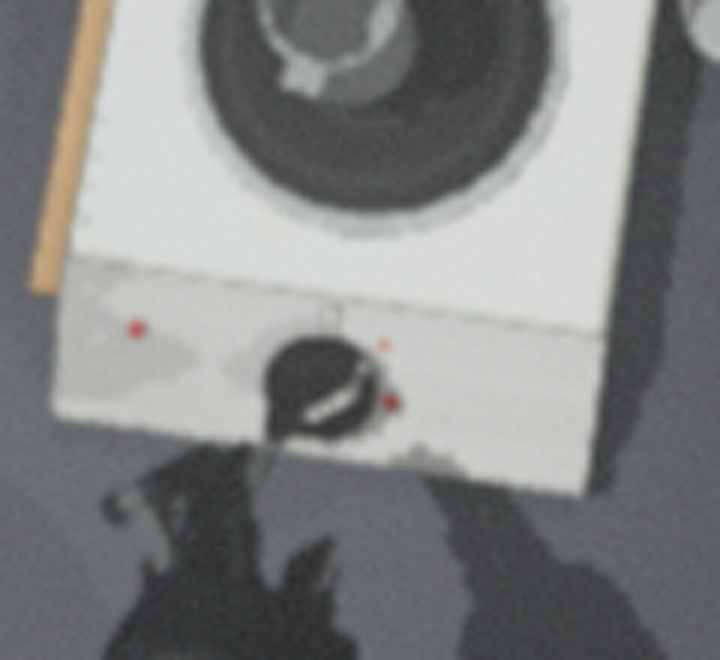

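View pics/s1.png

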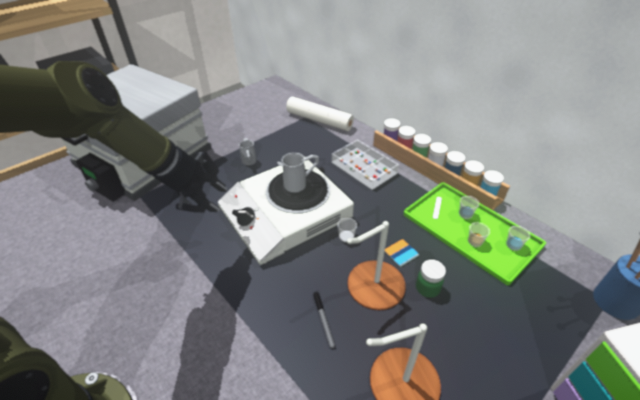

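```bash
python3 - <<'E'
from h import *
p,r,s=pose()
print(proj("top",[p,dial_grip]),proj("side",[p,p+.014*r.as_matrix()[:,1],dial_grip]))
E
```

```text
[[266.07801637 264.77273968]
 [271.88995919 248.72010728]] [[217.43807452 196.3197786 ]
 [221.2649617  199.01546675]
 [239.33438676 212.52487272]]
```

View pics/t1.png

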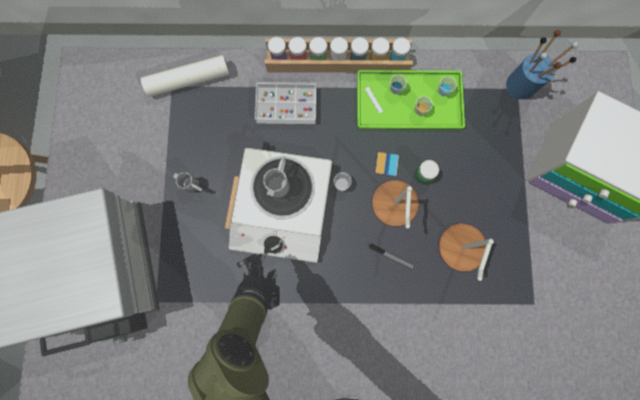

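View pics/s1c.png

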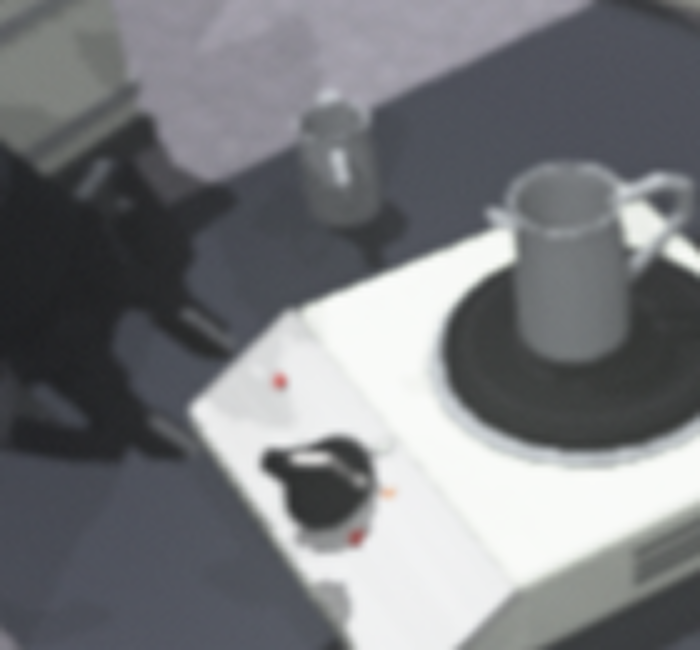

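>>> servo_tool(offset=[[0,0.03,0],[0,0.05,0],[0,0.065,0.001],[0,0.08,0.001],[0,0.087,0.001],[0,0.087,0.001],[0,0.087,0.001]], delta_rot=[[0,0,0],[0,0,0],[0,0,0],[0,0,0],[0,0,0],[0,0,0],[0,0,0]], jaw=[0.5,0.5,0.5,0.5,0.5,0.5,0.5])

```text
t: 3.03
ee_pos: [0.4892, 0.1892, 0.0771]
ee_rot: [0.731, 0.348, -0.011, -0.587]
force: [-0.1, 0.9, 0.6]
opening: 0.0429
```

```bash
python3 - <<'E'
from h import *
p,r,s=pose();print(p.round(4),s['opening'],s['joint_pos'].round(3),s['force'])
g=dial_grip+.001*up-.001*hy
x=np.cross(nrm,bar(.9))
rel(g,mk(x,-nrm))
shot("top","t2");shot("side","s2")
crop("t2","t2c",220,180,340,290,6);crop("s2","s2c",200,150,300,250,6)
E
```

```text
[0.4892 0.1892 0.0771] 0.04290791817143873 [-0.251  0.01  -0.408  2.288  0.718  0.582 -0.685] [-0.08819703  0.92675073  0.57433454]
off [0.0002 0.0025 0.0023] rot [ 0.0026 -0.005  -0.0011] |d| 0.0034 |w|deg 0.3
```

View pics/t2c.png

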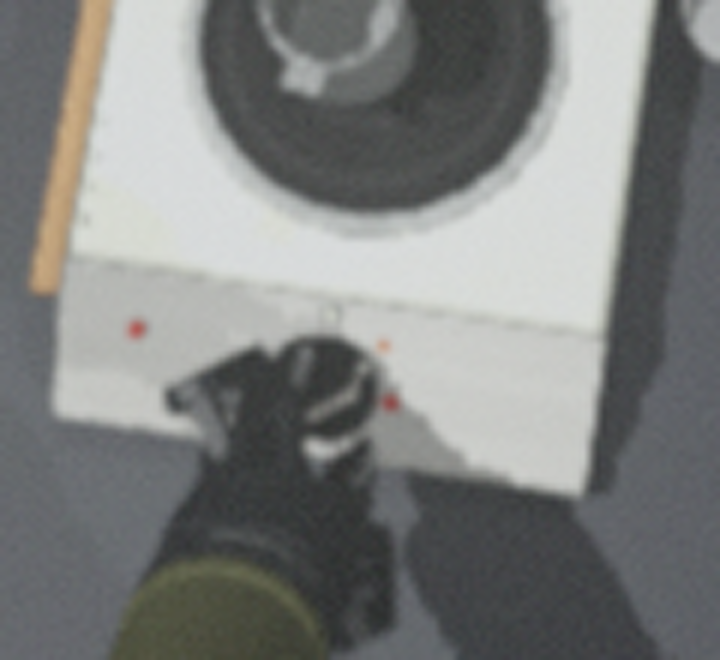

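View pics/s2c.png

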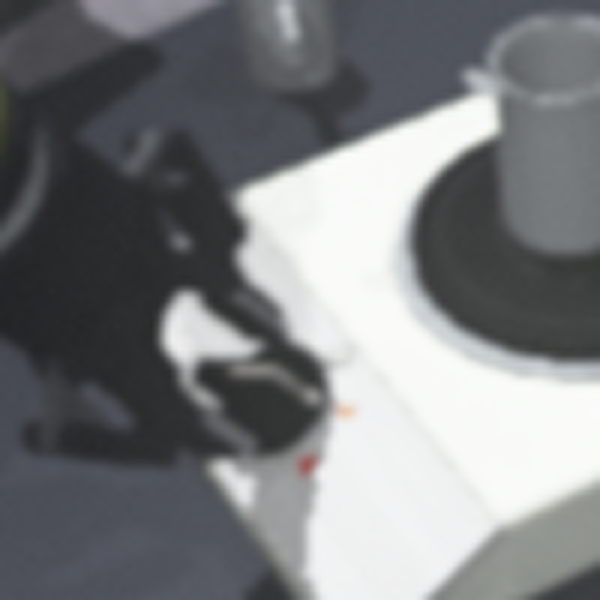

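>>> servo_tool(offset=[[0,0.001,0.002],[0,0.001,0.002],[0,0.001,0.002],[0,0.001,0.002],[0,0.001,0.002],[0,0.001,0.002],[0,0.001,0.002]], delta_rot=[[0,0,0],[0,0,0],[0,0,0],[0,0,0],[0,0,0],[0,0,0],[0,0,0]], jaw=[1,1,1,1,1,1,1])

```text
t: 3.72
ee_pos: [0.4902, 0.193, 0.0778]
ee_rot: [0.73, 0.35, -0.009, -0.587]
force: [2.2, 1.7, 5.8]
opening: 0.0114
```

```bash
python3 - <<'E'
from h import *
p,r,s=pose();print(p.round(4),s['opening'],s['joint_pos'].round(3),s['force'])
g=dial_grip+.001*up-.001*hy
x=np.cross(nrm,bar(.9))
rel(g,mk(x,-nrm));rel(g,mk(np.cross(nrm,bar(.0)),-nrm))
E
```

```text
[0.4902 0.193  0.0778] 0.011382998013407405 [-0.254  0.013 -0.411  2.285  0.727  0.581 -0.696] [2.20315962 1.69675628 5.84525624]
off [-0.0027  0.0028 -0.0003] rot [ 0.0019 -0.0043  0.0044] |d| 0.0039 |w|deg 0.4
off [-0.0027  0.0028 -0.0003] rot [ 0.0038 -0.9043  0.0032] |d| 0.0039 |w|deg 51.8
```

>>> servo_tool(offset=[[0,0.003,0],[0,0.006,0],[0,0.009,0],[0,0.009,0]], delta_rot=[[0,0,0],[0,0,0],[0,0,0],[0,0,0]], jaw=[1,1,1,1])

```text
t: 4.05
ee_pos: [0.4941, 0.1931, 0.0725]
ee_rot: [0.731, 0.35, -0.009, -0.586]
force: [-26.2, -3.2, 37.1]
opening: 0.0112
```

```bash
python3 - <<'E'
from h import *
p,r,s=pose();print(p.round(4),s['opening'],s['joint_pos'].round(3),s['force'],s['force']@nrm, (p-np.array([.4902,.193,.0778]))@nrm)
E
```

```text
[0.4941 0.1931 0.0725] 0.011213752617185612 [-0.254  0.032 -0.41   2.282  0.758  0.575 -0.724] [-26.23022459  -3.18025967  37.13398622] 44.94277592261134 -0.006502290859973403
```

>>> servo_tool(offset=[[0,0.001,0],[0,0.0015,0],[0,0.0015,0],[0,0.0015,0],[0,0.0015,0],[0,0.0015,0],[0,0.0015,0],[0,0.0015,0],[0,0.0015,0],[0,0.0015,0]], delta_rot=[[0,-0.11,0],[0,-0.22,0],[0,-0.33,0],[0,-0.44,0],[0,-0.55,0],[0,-0.66,0],[0,-0.77,0],[0,-0.87,0],[0,-0.91,0],[0,-0.91,0]], jaw=[1,1,1,1,1,1,1,1,1,1])

```text
t: 4.88
ee_pos: [0.4939, 0.1936, 0.0725]
ee_rot: [0.653, 0.572, -0.33, -0.371]
force: [-19.9, -1.6, 27.5]
opening: 0.0117
```

```bash
python3 - <<'E'
from h import *
p,r,s=pose();print(p.round(4),s['opening'],s['joint_pos'].round(3),s['force'],s['force']@nrm,s['torque'])
g=dial_grip+.001*up-.001*hy
rel(g,mk(np.cross(nrm,bar(.0)),-nrm))
shot("top","t3");shot("side","s3")
crop("t3","t3c",220,180,340,290,6);crop("s3","s3c",200,150,300,250,6)
E
```

```text
[0.4939 0.1936 0.0725] 0.01166065057671877 [-0.237  0.033 -0.43   2.282  0.764  0.578  0.183] [-19.87251522  -1.58913368  27.52890093] 33.580930925020645 [-0.50679201  1.4875344  -0.42625777]
off [-0.003  -0.0035  0.0024] rot [ 0.0084  0.0097 -0.0025] |d| 0.0052 |w|deg 0.7
```

View pics/t3c.png

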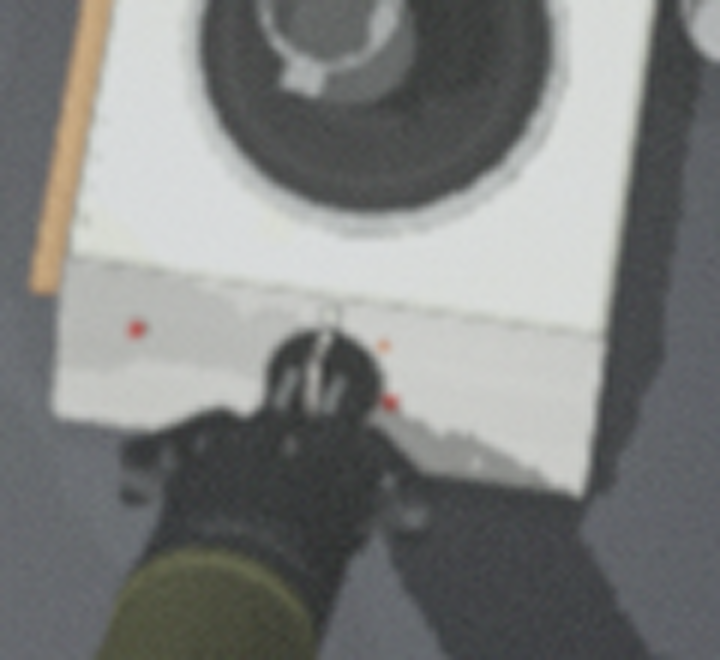

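View pics/s3c.png

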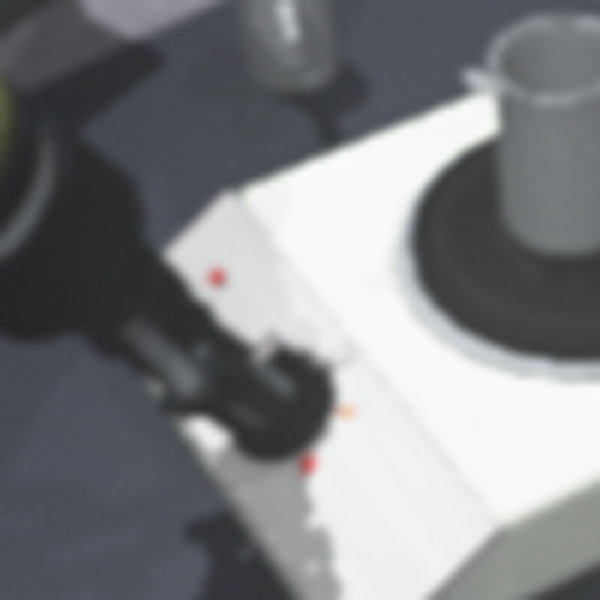

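>>> servo_tool(offset=[[0,-0.002,0],[0,-0.003,0],[0,-0.003,0],[0,-0.004,0],[0,-0.004,0],[0,-0.005,0]], delta_rot=[[0,0,0],[0,0,0],[0,0,0],[0,0,0],[0,0,0],[0,0,0]], jaw=[0.6,0.5,0.5,0.5,0.5,0.5])

```text
t: 5.48
ee_pos: [0.4911, 0.1934, 0.0761]
ee_rot: [0.653, 0.571, -0.33, -0.371]
force: [0.9, -0.1, 0.1]
opening: 0.0426
```

>>> servo_tool(offset=[[0,-0.02,0],[0,-0.05,0],[0,-0.09,0],[0,-0.12,0],[0,-0.15,0],[0,-0.16,0],[0,-0.16,0]], delta_rot=[[0,0,0],[0,0,0],[0,0,0],[0,0,0],[0,0,0],[0,0,0],[0,0,0]], jaw=[0.5,0.5,0.5,0.5,0.5,0.5,0.5])

```text
t: 6.07
ee_pos: [0.4159, 0.2104, 0.213]
ee_rot: [0.654, 0.57, -0.331, -0.371]
force: [-0.6, 0.9, -0.1]
opening: 0.0429
```

```bash
python3 - <<'E'
from h import *
p,r,s=pose();print(p.round(4),s['opening'],s['joint_pos'].round(3),s['force'])
shot("top","t4");shot("side","s4")
crop("t4","t4c",220,140,345,265,5);crop("s4","s4c",200,130,350,250,5)
E
```

```text
[0.4159 0.2104 0.213 ] 0.04287100215529641 [-0.665 -0.302 -0.155  2.239  0.481  0.942  0.386] [-0.58264126  0.91441086 -0.09897283]
```

View pics/t4c.png

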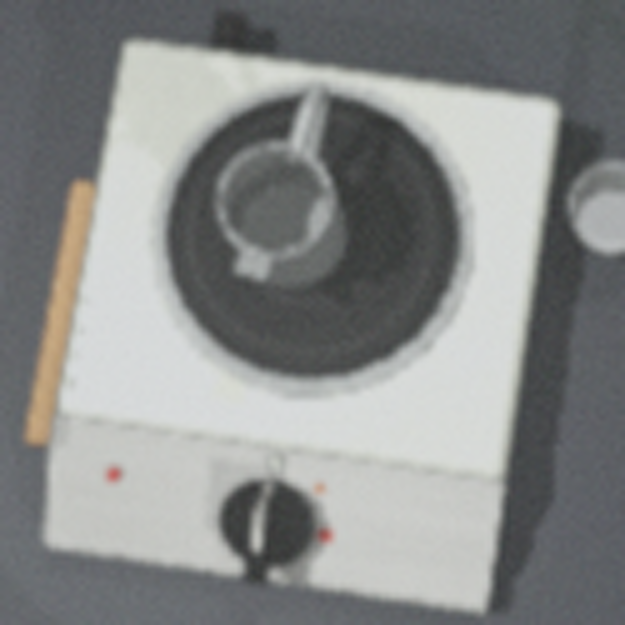

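View pics/s4c.png

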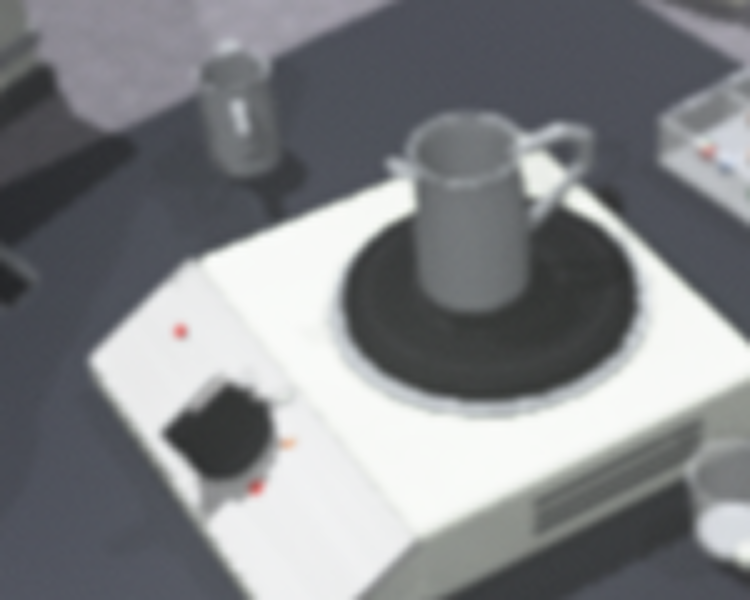

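```bash
cat >> h.py <<'E'
jc=np.array([.651,.178,.077]); ja=np.radians(-17.)
def jtool(az): # tool pointing down, jaw along jug y for jug azimuth az
    return mk(np.array([-np.sin(az),np.cos(az),0]),-Z)
E
python3 - <<'E'
from h import *
rel([.55,.19,.30],jtool(ja)); rel(jc+[0,0,.20],jtool(ja))
E
```

```text
off [-0.0044 -0.0072 -0.1618] rot [0.5283 0.1661 0.0348] |d| 0.162 |w|deg 31.8
off [-0.0031  0.0639 -0.238 ] rot [0.5283 0.1661 0.0348] |d| 0.2465 |w|deg 31.8
```

>>> servo_tool(offset=[[-0.004,-0.007,-0.08],[-0.004,-0.007,-0.12],[-0.004,-0.007,-0.162],[-0.004,-0.007,-0.162],[-0.003,0.064,-0.238],[-0.003,0.064,-0.238],[-0.003,0.064,-0.238],[-0.003,0.064,-0.238],[-0.003,0.064,-0.238]], delta_rot=[[0.528,0.166,0.035],[0.528,0.166,0.035],[0.528,0.166,0.035],[0.528,0.166,0.035],[0.528,0.166,0.035],[0.528,0.166,0.035],[0.528,0.166,0.035],[0.528,0.166,0.035],[0.528,0.166,0.035]], jaw=[0.3,0.1,0,0,0,0,0,0,0])

```text
t: 6.92
ee_pos: [0.6515, 0.1764, 0.274]
ee_rot: [-0.568, -0.419, 0.421, 0.569]
force: [-0.2, -0.8, 0.3]
opening: 0.0854
```

```bash
python3 - <<'E'
from h import *
p,r,s=pose();print(p.round(4),s['opening'],s['joint_pos'].round(3),s['force'])
rel(jc+[0,0,.20],jtool(ja));rel(jc+[0,0,.038],jtool(ja))
shot("top","t5");shot("side","s5")
crop("t5","t5c",220,120,345,265,5);crop("s5","s5c",200,100,350,250,5)
E
```

```text
[0.6515 0.1764 0.274 ] 0.08535722311344722 [-0.469  0.368  0.224  1.343 -0.08   1.444  1.023] [-0.1980913  -0.79154799  0.30796619]
off [ 0.0013 -0.003   0.0009] rot [-0.0033 -0.0025 -0.0024] |d| 0.0034 |w|deg 0.3
off [0.0017 0.159  0.0004] rot [-0.0033 -0.0025 -0.0024] |d| 0.159 |w|deg 0.3
```

View pics/s5c.png

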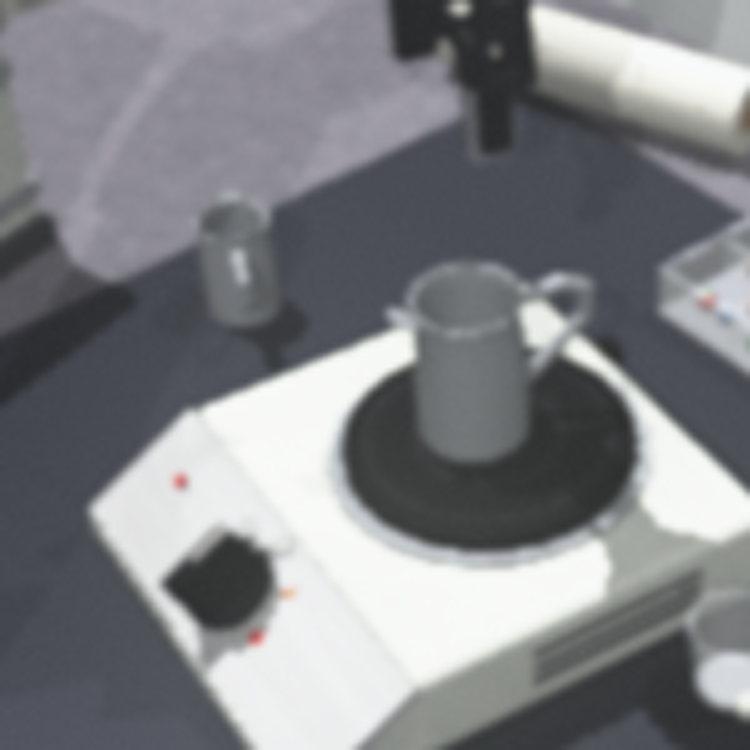

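View pics/t5c.png

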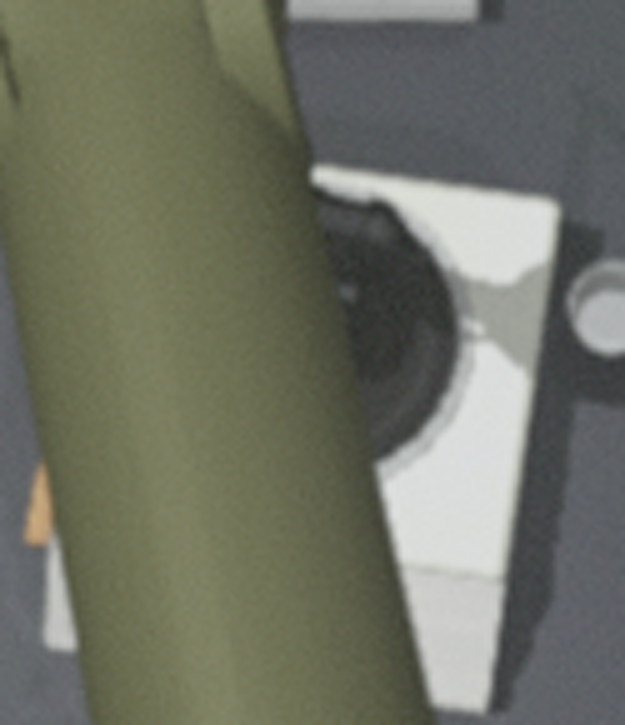

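```bash
python3 - <<'E'
from h import *
for c in([.651,.178],[.649,.1765],[.651,.174]):
    print(c,[((proj("side",[[*c,z]])-[200,100])*5).round(0).tolist() for z in(.077,.10,.135,.162)])
E
```

```text
[0.651, 0.178] [[[472.0, 424.0]], [[470.0, 390.0]], [[466.0, 337.0]], [[463.0, 294.0]]]
[0.649, 0.1765] [[[471.0, 427.0]], [[468.0, 394.0]], [[465.0, 340.0]], [[462.0, 297.0]]]
[0.651, 0.174] [[[477.0, 428.0]], [[475.0, 394.0]], [[471.0, 341.0]], [[468.0, 298.0]]]
```

>>> servo_tool(offset=[[0.0015,0.035,0],[0.0015,0.07,0],[0.0015,0.1,0],[0.0015,0.125,0],[0.0015,0.145,0],[0.0015,0.157,0],[0.0015,0.157,0]], delta_rot=[[0,0,0],[0,0,0],[0,0,0],[0,0,0],[0,0,0],[0,0,0],[0,0,0]], jaw=[0,0,0,0,0,0,0])

```text
t: 7.6
ee_pos: [0.648, 0.18, 0.1173]
ee_rot: [-0.567, -0.42, 0.422, 0.569]
force: [-0.3, -0.1, -0.8]
opening: 0.0853
```

```bash
python3 - <<'E'
from h import *
p,r,s=pose();print(p.round(4),s['opening'],s['joint_pos'].round(3),s['force'])
rel(jc+[0,0,.038],jtool(ja))
shot("side","s6")
crop("s6","s6c",200,100,350,250,5)
E
```

```text
[0.648  0.18   0.1173] 0.08532931611956036 [-0.467  0.456  0.208  1.541 -0.101  1.16   1.036] [-0.28721727 -0.14775101 -0.77593176]
off [-0.001   0.0023 -0.0034] rot [-0.0052  0.0014 -0.0014] |d| 0.0043 |w|deg 0.3
```

View pics/s6c.png

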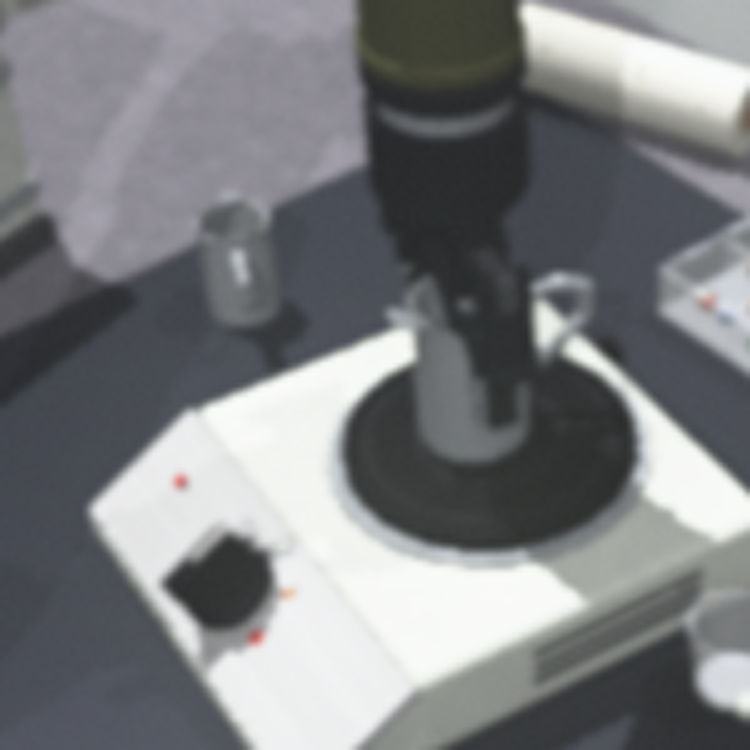

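>>> servo_tool(offset=[[-0.001,0.002,-0.003],[-0.001,0.002,-0.003],[-0.001,0.002,-0.003],[-0.001,0.002,-0.003],[-0.001,0.002,-0.003],[-0.001,0.002,-0.003],[-0.001,0.002,-0.003]], delta_rot=[[0,0,0],[0,0,0],[0,0,0],[0,0,0],[0,0,0],[0,0,0],[0,0,0]], jaw=[0,0.3,0.6,1,1,1,1])

```text
t: 8.23
ee_pos: [0.6534, 0.1786, 0.1197]
ee_rot: [-0.568, -0.422, 0.42, 0.569]
force: [-0.4, -0.4, 6.2]
opening: 0.0572
```

```bash
python3 - <<'E'
from h import *
p,r,s=pose();print(p.round(4),s['opening'],s['joint_pos'].round(3),s['force'])
rel(jc+[0,0,.038],jtool(ja))
shot("side","s7");crop("s7","s7c",240,100,350,210,6)
E
```

```text
[0.6534 0.1786 0.1197] 0.05722385795110602 [-0.464  0.459  0.209  1.532 -0.103  1.16   1.041] [-0.44608187 -0.37165722  6.21934423]
off [-0.0013  0.0047  0.0021] rot [0.0004 0.0011 0.0023] |d| 0.0053 |w|deg 0.1
```

View pics/s7c.png

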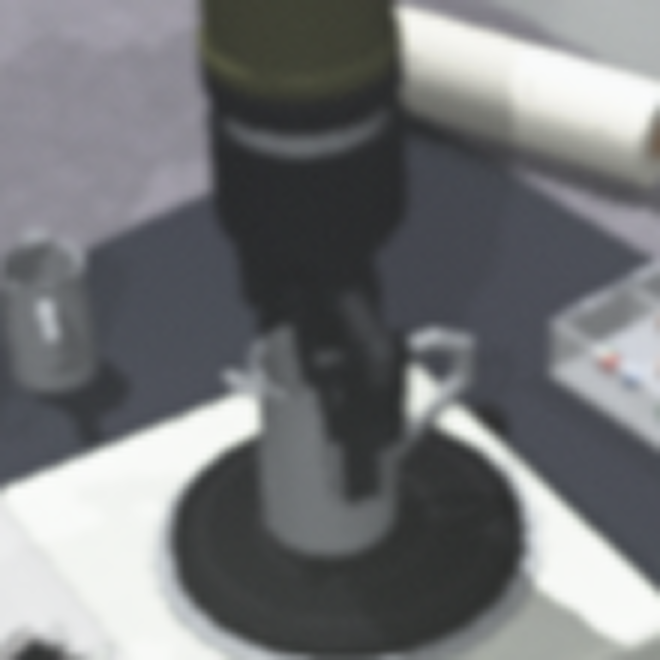

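>>> servo_tool(offset=[[0,-0.02,0],[0,-0.05,0],[0,-0.09,0],[0,-0.13,0],[0,-0.16,0],[0,-0.165,0]], delta_rot=[[0,0,0],[0,0,0],[0,0,0],[0,0,0],[0,0,0],[0,0,0]], jaw=[1,1,1,1,1,1])

```text
t: 8.78
ee_pos: [0.6556, 0.1787, 0.2926]
ee_rot: [0.569, 0.425, -0.416, -0.567]
force: [1.2, -0.2, -0.5]
opening: 0.0571
```

```bash
cat >> h.py <<'E'
root=np.array([.6245,-.1415,.198]); SY=np.radians(-5.)
sx=np.array([np.cos(SY),np.sin(SY),0]);sy=np.array([-np.sin(SY),np.cos(SY),0])
hang_az=SY-np.pi/2
E
python3 - <<'E'
from h import *
p,r,s=pose();print(p.round(4),s['opening'],s['joint_pos'].round(3),s['force'])
rel(root-.125*sx+sy*.045+[0,0,.060],jtool(hang_az))
print(root-.125*sx+sy*.045)
E
```

```text
[0.6556 0.1787 0.2926] 0.057123630865183524 [-0.471  0.36   0.227  1.316 -0.082  1.461  1.025] [ 1.2402351  -0.21837549 -0.46882081]
off [-0.2975  0.0313  0.0684] rot [0.0021 1.3623 0.0139] |d| 0.3069 |w|deg 78.1
[ 0.50389767 -0.08577677  0.198     ]
```

>>> servo_tool(offset=[[-0.02,0,0],[-0.06,0,0.02],[-0.1,0,0.03],[-0.14,0,0.05],[-0.18,0,0.06],[-0.21,0,0.068],[-0.24,0,0.068],[-0.265,0,0.068],[-0.285,0,0.068],[-0.297,0,0.068]], delta_rot=[[0,0.12,0],[0,0.24,0],[0,0.36,0],[0,0.48,0],[0,0.6,0],[0,0.72,0],[0,0.84,0],[0,0.96,0],[0,1.08,0],[0,1.2,0]], jaw=[1,1,1,1,1,1,1,1,1,1])

```text
t: 9.62
ee_pos: [0.5025, -0.0887, 0.2889]
ee_rot: [-0.705, -0.027, 0.019, 0.708]
force: [0.4, 0.7, -0.6]
opening: 0.0572
```

```bash
python3 - <<'E'
from h import *
p,r,s=pose();print(p.round(4),s['opening'],s['joint_pos'].round(3),s['force'])
rel(root-.125*sx+sy*.045+[0,0,.060],jtool(hang_az))
E
```

```text
[ 0.5025 -0.0887  0.2889] 0.05717611690756832 [-3.310e-01 -1.700e-02  4.550e-01  1.747e+00  1.000e-03  1.399e+00
  1.900e-01] [ 0.4176563   0.68164002 -0.62493065]
off [0.0012 0.031  0.0026] rot [-0.0055  0.1527  0.0111] |d| 0.0311 |w|deg 8.8
```

>>> servo_tool(offset=[[0.001,0.02,0.003],[0.001,0.031,0.003],[0.001,0.031,0.003],[0.001,0.031,0.003]], delta_rot=[[-0.003,0.1,0.006],[-0.006,0.153,0.011],[-0.006,0.153,0.011],[-0.006,0.153,0.011]], jaw=[1,1,1,1])

```text
t: 9.95
ee_pos: [0.5031, -0.0853, 0.2572]
ee_rot: [0.707, -0.031, 0.03, -0.706]
force: [0.8, 0.7, -1.5]
opening: 0.0572
```

```bash
python3 - <<'E'
from h import *
p,r,s=pose();print(p.round(4),s['opening'],s['joint_pos'].round(3),s['force'])
shot("side","s8");shot("top","t8")
crop("s8","s8c",280,150,440,290,5);crop("t8","t8c",340,160,460,280,6)
M=r.as_matrix();jx=-M[:,2];print("jx",jx.round(3))
B=p-np.array([0,0,.0427])
pts={"loop":(45,60),"eye":(56,66),"a":(50,78),"b":(64,71),"c":(64,54),"rim":(0,85)}
for k,(x,z) in pts.items():
    P=B+jx*x/1e3+Z*z/1e3
    print(k,P.round(4),((proj("side",P)-[280,150])*5).round(0),((proj("top",P)-[340,160])*6).round(0))
for k,(x,z) in {"root":(0,.198),"bend":(-.07,.203),"tip":(-.09,.215)}.items():
    P=root+x*sx+[0,0,z-.198];print(k,((proj("side",P)-[280,150])*5).round(0),((proj("top",P)-[340,160])*6).round(0))
E
```

```text
[ 0.5031 -0.0853  0.2572] 0.057168966785192996 [-0.331  0.008  0.452  1.788 -0.003  1.348  0.036] [ 0.84304982  0.73259737 -1.54451897]
jx [-0.086 -0.996  0.001]
loop [ 0.4992 -0.1301  0.2745] [[275. 382.]] [[437. 475.]]
eye [ 0.4983 -0.1411  0.2805] [[296. 389.]] [[472. 476.]]
a [ 0.4988 -0.1351  0.2925] [[286. 354.]] [[462. 472.]]
b [ 0.4976 -0.149   0.2855] [[312. 393.]] [[498. 477.]]
c [ 0.4976 -0.149   0.2685] [[311. 428.]] [[487. 481.]]
rim [ 0.5031 -0.0853  0.2995] [[193. 254.]] [[322. 456.]]
root [[526. 372.]] [[416. 171.]]
bend [[390. 447.]] [[408. 346.]]
tip [[350. 451.]] [[411. 394.]]
```

View pics/s8c.png

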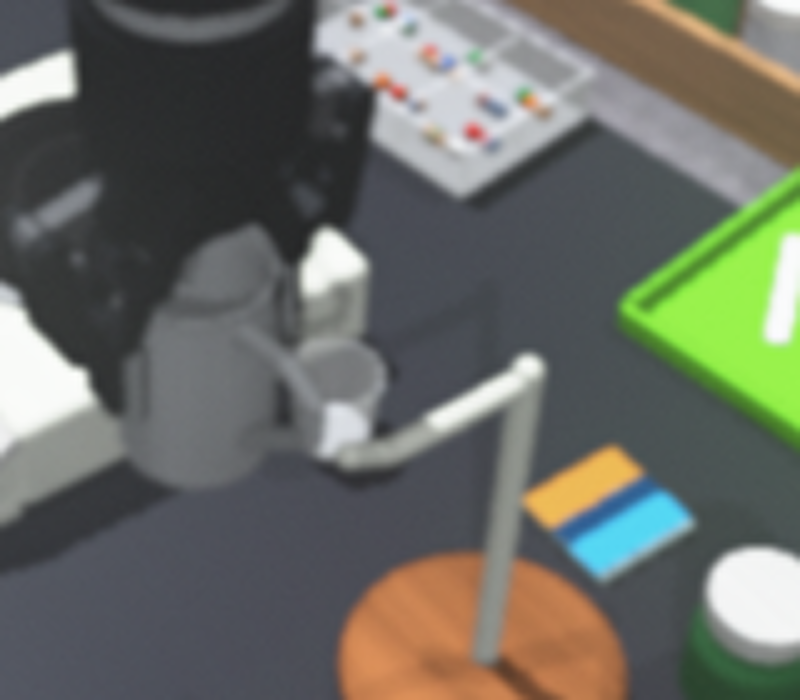

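View pics/t8c.png

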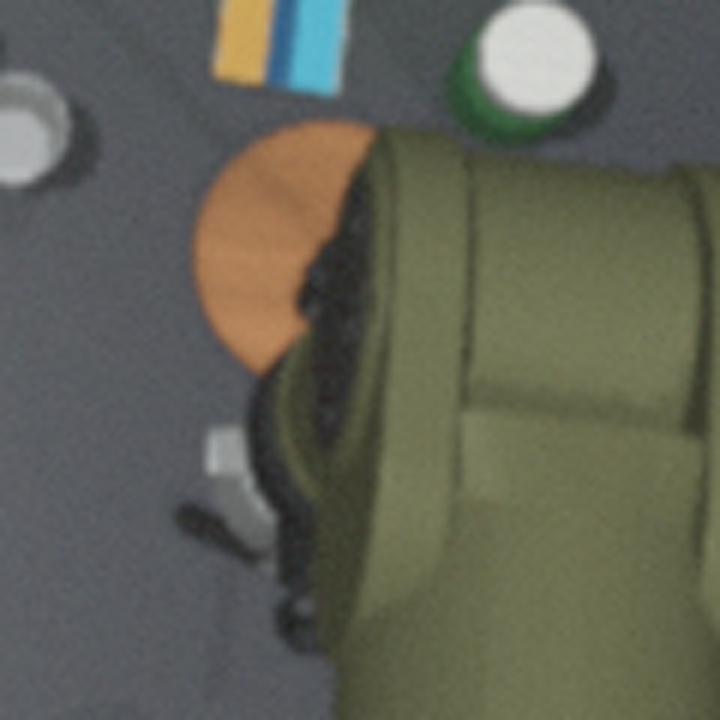

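```bash
python3 - <<'E'
from h import *
im=cv2.imread("pics/s8.png")[205:250,315:375]
im=cv2.resize(im,None,fx=12,fy=12,interpolation=cv2.INTER_CUBIC)
im=cv2.convertScaleAbs(im,alpha=1.5,beta=10)
cv2.imwrite("pics/s8d.png",im)
p,r,s=pose();jx=-r.as_matrix()[:,2];B=p-np.array([0,0,.0427])
for k,(x,z) in {"r":(27,74),"a":(50,78),"b":(64,71),"c":(64,54),"d":(28,22),"loop":(45,60)}.items():
    P=B+jx*x/1e3+Z*z/1e3; print(k,((proj("side",P)-[315,205])*12).round(0))
E
```

```text
r [[166. 104.]]
a [[271. 179.]]
b [[335. 274.]]
c [[331. 358.]]
d [[168. 357.]]
loop [[245. 248.]]
```

View pics/s8d.png

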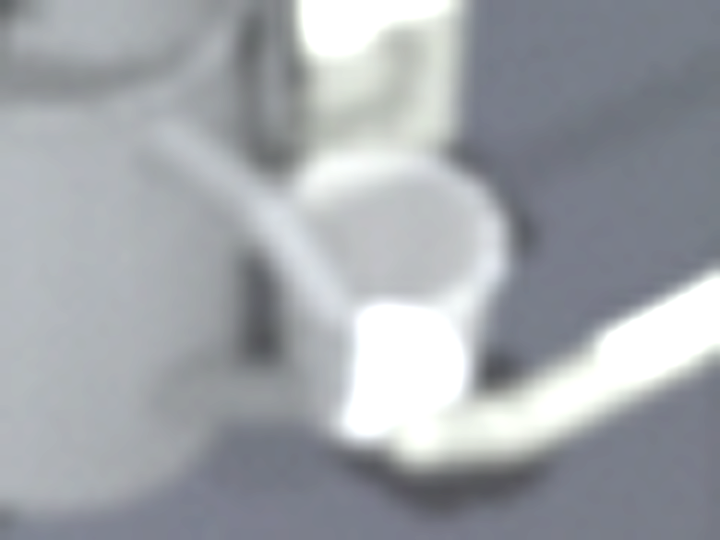

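>>> servo_tool(offset=[[0,0.03,0],[0,0.057,0],[0,0.057,0],[0,0.057,0]], delta_rot=[[0,0,0],[0,0,0],[0,0,0],[0,0,0]], jaw=[1,1,1,1])

```text
t: 10.38
ee_pos: [0.5036, -0.0852, 0.2014]
ee_rot: [0.707, -0.03, 0.03, -0.706]
force: [0.8, 1.2, -0.3]
opening: 0.0572
```

```bash
cat >> h.py <<'E'
def hview(tag,x0=290,y0=190,x1=370,y1=260,sc=10):
    p,r,s=pose();print(p.round(4),s['opening'],s['joint_pos'].round(3),s['force'].round(1))
    M=r.as_matrix();jx=-M[:,2];jz=-M[:,1]
    B=p-jz*.0427
    im=shot("side",tag)[y0:y1,x0:x1]
    im=cv2.resize(im,None,fx=sc,fy=sc,interpolation=cv2.INTER_CUBIC);im=cv2.convertScaleAbs(im,alpha=1.5,beta=10);cv2.imwrite(f"pics/{tag}d.png",im)
    f=lambda P:((proj("side",P)-[x0,y0])*sc).round(0)[0].tolist()
    for k,(x,z) in {"r":(27,74),"a":(50,78),"b":(64,71),"c":(64,54),"d":(28,22),"loop":(45,60)}.items():
        P=B+jx*x/1e3+jz*z/1e3; print(k,f(P),"stand xyz",((P-root)@sx).round(4),((P-root)@sy).round(4),P[2].round(4))
    for k,(x,z) in {"root":(0,.198),"bend":(-.07,.203),"tip":(-.09,.215)}.items(): print(k,f(root+x*sx+[0,0,z-.198]))
E
python3 -c "
from h import *
hview('s9')"
```

```text
[ 0.5036 -0.0852  0.2014] 0.057247025927375 [-0.325  0.047  0.456  1.866 -0.021  1.235  0.052] [ 0.8  1.2 -0.3]
r [384.0, 464.0] stand xyz -0.1253 0.0186 0.2327
a [466.0, 528.0] stand xyz -0.1252 -0.0044 0.2368
b [516.0, 604.0] stand xyz -0.1252 -0.0184 0.2298
c [513.0, 667.0] stand xyz -0.1252 -0.0184 0.2128
d [385.0, 653.0] stand xyz -0.1253 0.0176 0.1807
loop [446.0, 577.0] stand xyz -0.1253 0.0006 0.2188
root [953.0, 344.0]
bend [680.0, 494.0]
tip [600.0, 501.0]
```

View pics/s9d.png

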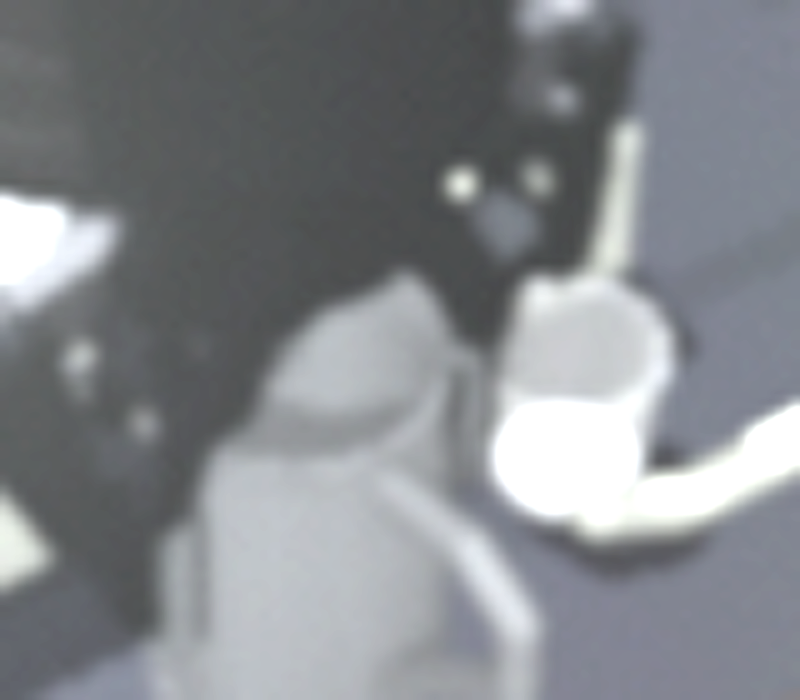

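>>> servo_tool(offset=[[0.015,0.001,0],[0.03,0.002,0],[0.038,0.004,0],[0.045,0.006,0],[0.045,0.006,0]], delta_rot=[[0,0,0],[0,0,0],[0,0,0],[0,0,0],[0,0,0]], jaw=[1,1,1,1,1])

```text
t: 10.85
ee_pos: [0.5508, -0.0892, 0.1974]
ee_rot: [0.707, -0.029, 0.031, -0.706]
force: [0.4, -1.1, -1.4]
opening: 0.0572
```

```bash
python3 -c "
from h import *
hview('s10')"
```

```text
[ 0.5508 -0.0892  0.1974] 0.05723354938065907 [-0.308  0.157  0.465  1.767 -0.073  1.232  0.092] [ 0.4 -1.1 -1.4]
r [588.0, 359.0] stand xyz -0.078 0.0187 0.2288
a [672.0, 419.0] stand xyz -0.078 -0.0043 0.2328
b [722.0, 492.0] stand xyz -0.0779 -0.0183 0.2258
c [716.0, 554.0] stand xyz -0.0779 -0.0183 0.2088
d [580.0, 547.0] stand xyz -0.0778 0.0177 0.1768
loop [648.0, 469.0] stand xyz -0.0779 0.0007 0.2148
root [953.0, 344.0]
bend [680.0, 494.0]
tip [600.0, 501.0]
```

View pics/s10d.png

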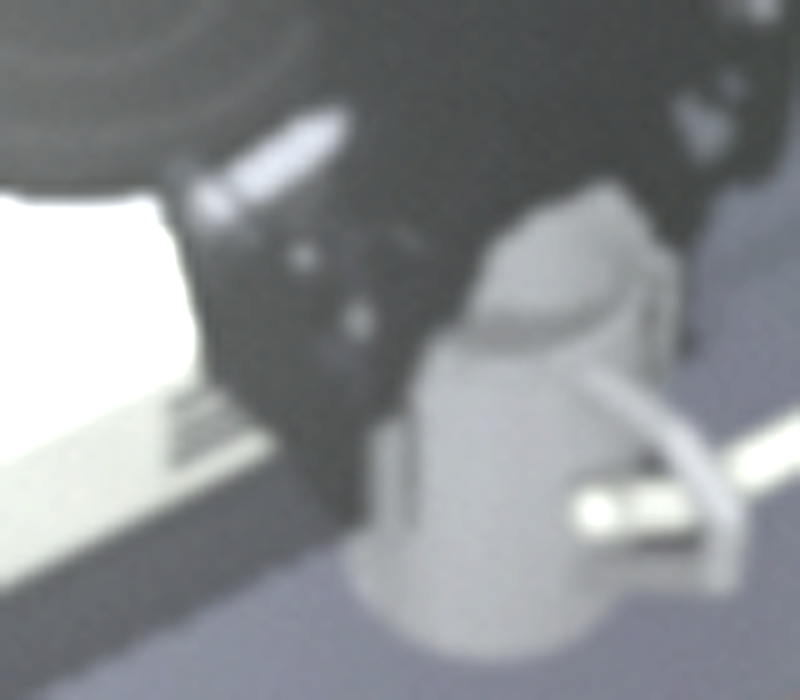

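>>> servo_tool(offset=[[0.012,0.004,0],[0.023,0.007,0],[0.033,0.008,0],[0.035,0.008,0],[0.035,0.008,0]], delta_rot=[[0,0,0],[0,0,0],[0,0,0],[0,0,0],[0,0,0]], jaw=[1,1,1,1,1])

```text
t: 11.32
ee_pos: [0.5848, -0.0923, 0.1893]
ee_rot: [0.707, -0.029, 0.031, -0.706]
force: [-1.2, 0.6, -0.6]
opening: 0.0574
```

```bash
python3 -c "
from h import *
hview('s11',310,170,390,240)"
```

```text
[ 0.5848 -0.0923  0.1893] 0.057382422394357764 [-0.289  0.242  0.466  1.693 -0.113  1.232  0.118] [-1.2  0.6 -0.6]
r [526.0, 508.0] stand xyz -0.0438 0.0186 0.2207
a [611.0, 565.0] stand xyz -0.0438 -0.0044 0.2247
b [660.0, 636.0] stand xyz -0.0437 -0.0184 0.2177
c [652.0, 697.0] stand xyz -0.0437 -0.0184 0.2007
d [512.0, 693.0] stand xyz -0.0437 0.0176 0.1687
loop [585.0, 615.0] stand xyz -0.0438 0.0006 0.2067
root [753.0, 544.0]
bend [480.0, 694.0]
tip [400.0, 701.0]
```

View pics/s11d.png

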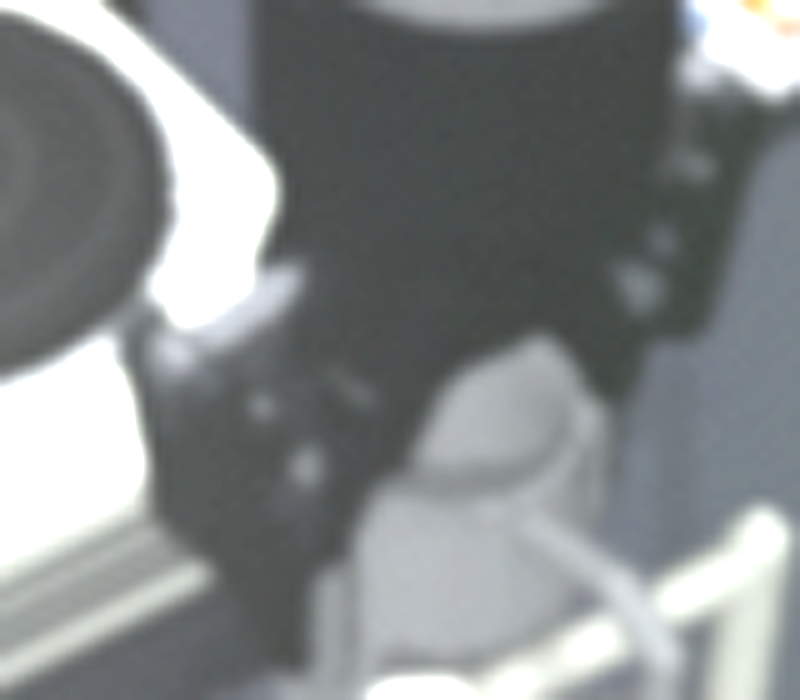

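```bash
cat >> h.py <<'E'
def tiltpose(x,th,bx,bz,R0=None):
    # bar at stand x ; jug coords (bx,bz) m lie on bar; tilt th
    zb=.198+.005*(-x/.07)
    P=root+x*sx+[0,0,zb-.198]
    Rt=jtool(hang_az)*R.from_rotvec([-th,0,0])
    M=Rt.as_matrix();jx=-M[:,2];jz=-M[:,1]
    return P-jx*bx-jz*(bz-.0427),Rt
E
python3 - <<'E'
from h import *
for th,x,bx,bz in [(0,-.044,.0455,.0555),(0,-.058,.0455,.0555),(.12,-.058,.047,.057),(.24,-.058,.048,.058),(.36,-.058,.049,.059),(.48,-.058,.05,.06),(.6,-.058,.051,.061),(.72,-.058,.052,.062),(.87,-.058,.053,.063)]:
    print(th,end=' ');rel(*tiltpose(x,th,bx,bz))
E
```

```text
0 off [0.0002 0.001  0.0001] rot [0.0012 0.002  0.0015] |d| 0.0011 |w|deg 0.2
0 off [-0.0138  0.      0.0001] rot [0.0012 0.002  0.0015] |d| 0.0138 |w|deg 0.2
0.12 off [-0.0138  0.007  -0.0005] rot [-0.1188  0.0019  0.0016] |d| 0.0155 |w|deg 6.8
0.24 off [-0.0138  0.0135 -0.0024] rot [-0.2388  0.0018  0.0017] |d| 0.0194 |w|deg 13.7
0.36 off [-0.0138  0.0197 -0.0053] rot [-0.3588  0.0017  0.0018] |d| 0.0247 |w|deg 20.6
0.48 off [-0.0138  0.0257 -0.009 ] rot [-0.4788  0.0016  0.0019] |d| 0.0305 |w|deg 27.4
0.6 off [-0.0138  0.0311 -0.0136] rot [-0.5988  0.0015  0.002 ] |d| 0.0367 |w|deg 34.3
0.72 off [-0.0139  0.036  -0.019 ] rot [-0.7188  0.0014  0.0021] |d| 0.043 |w|deg 41.2
0.87 off [-0.0139  0.0408 -0.0267] rot [-0.8688  0.0013  0.0022] |d| 0.0507 |w|deg 49.8
```

>>> servo_tool(offset=[[-0.014,0,0],[-0.014,0.007,-0.0005],[-0.014,0.0135,-0.0024],[-0.014,0.0197,-0.0053],[-0.014,0.0257,-0.009],[-0.014,0.0257,-0.009]], delta_rot=[[0,0,0],[-0.12,0,0],[-0.24,0,0],[-0.36,0,0],[-0.48,0,0],[-0.48,0,0]], jaw=[1,1,1,1,1,1])

```text
t: 11.87
ee_pos: [0.5687, -0.0942, 0.1605]
ee_rot: [0.855, -0.033, 0.018, -0.517]
force: [-0.4, 0.4, -2.9]
opening: 0.0574
```

```bash
python3 -c "
from h import *
hview('s12',300,170,390,250,8)
for th,b in((.48,0),(.6,1),(.72,2),(.87,3)): rel(*tiltpose(-.058,th,.05+b*.001,.06+b*.001))"
```

```text
[ 0.5687 -0.0942  0.1605] 0.05741145029573686 [-0.545  0.293  0.454  1.779  0.371  1.215 -0.328] [-0.4  0.4 -2.9]
r [407.0, 458.0] stand xyz -0.0594 0.0329 0.2008
a [462.0, 462.0] stand xyz -0.0591 0.0144 0.215
b [507.0, 501.0] stand xyz -0.059 -0.0013 0.2153
c [526.0, 565.0] stand xyz -0.0589 -0.0092 0.2003
d [465.0, 644.0] stand xyz -0.0593 0.0078 0.1552
loop [468.0, 525.0] stand xyz -0.0592 0.0105 0.1967
root [682.0, 436.0]
bend [464.0, 555.0]
tip [400.0, 561.0]
off [ 0.0013  0.     -0.0042] rot [-0.0003  0.0088  0.0013] |d| 0.0044 |w|deg 0.5
off [ 0.0012  0.007  -0.0057] rot [-0.1203  0.0087  0.0018] |d| 0.0091 |w|deg 6.9
off [ 0.0012  0.0138 -0.0083] rot [-0.2403  0.0086  0.0024] |d| 0.0162 |w|deg 13.8
off [ 0.0011  0.0216 -0.0129] rot [-0.3903  0.0084  0.003 ] |d| 0.0252 |w|deg 22.4
```

View pics/s12d.png

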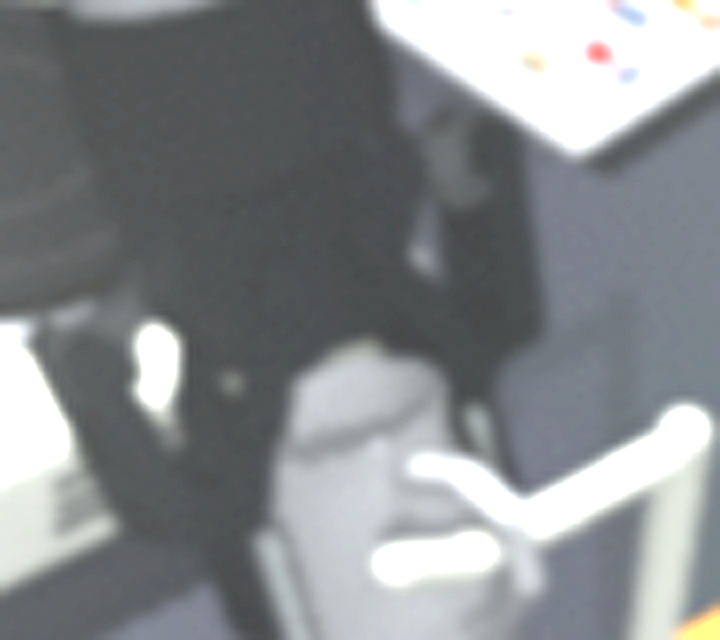

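>>> servo_tool(offset=[[0.001,0.003,-0.005],[0.001,0.007,-0.006],[0.001,0.014,-0.0085],[0.001,0.0215,-0.013],[0.001,0.0215,-0.013],[0.001,0.0215,-0.013]], delta_rot=[[-0.06,0.008,0],[-0.12,0.008,0.002],[-0.24,0.008,0.002],[-0.36,0.008,0.003],[-0.39,0.008,0.003],[-0.39,0.008,0.003]], jaw=[1,1,1,1,1,1])

```text
t: 12.42
ee_pos: [0.5674, -0.1174, 0.1474]
ee_rot: [0.938, -0.042, 0.013, -0.344]
force: [-0.6, -0.5, -1.3]
opening: 0.0571
```

```bash
python3 -c "
from h import *
hview('s13',300,170,390,250,8)
rel(*tiltpose(-.058,.87,.053,.063));rel(*tiltpose(-.058,.87,.056,.066))"
```

```text
[ 0.5674 -0.1174  0.1474] 0.05712271670485317 [-0.682  0.466  0.488  1.791  0.633  1.299 -0.585] [-0.6 -0.5 -1.3]
r [426.0, 510.0] stand xyz -0.0588 0.0254 0.1882
a [464.0, 483.0] stand xyz -0.0587 0.0136 0.2084
b [506.0, 502.0] stand xyz -0.0587 -0.0008 0.2145
c [540.0, 567.0] stand xyz -0.0588 -0.0137 0.2035
d [528.0, 702.0] stand xyz -0.059 -0.0149 0.1554
loop [489.0, 553.0] stand xyz -0.0588 0.0031 0.1929
root [682.0, 436.0]
bend [464.0, 555.0]
tip [400.0, 561.0]
off [ 0.0004 -0.0003  0.0006] rot [-0.0031  0.0004 -0.0019] |d| 0.0008 |w|deg 0.2
off [0.0004 0.0027 0.0036] rot [-0.0031  0.0004 -0.0019] |d| 0.0045 |w|deg 0.2
```

View pics/s13d.png

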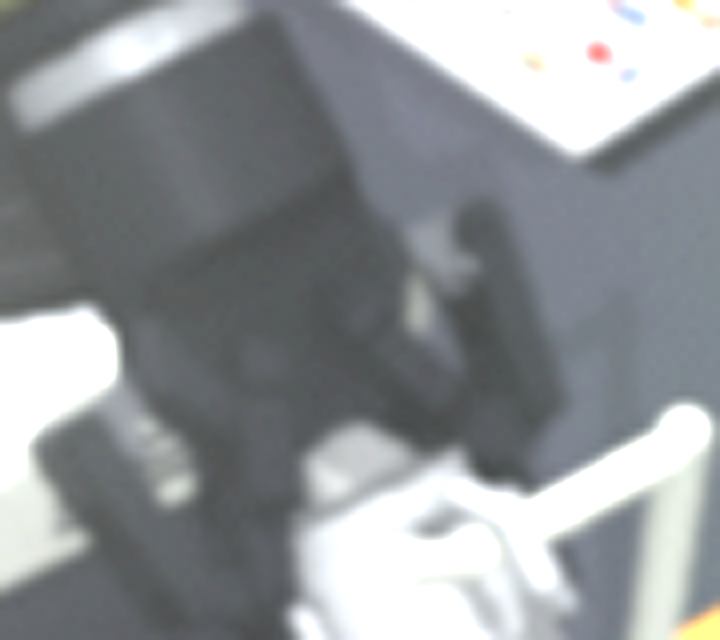

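>>> servo_tool(offset=[[0,0.0015,0.002],[0,0.003,0.004],[0,0.003,0.004],[0,0.003,0.004]], delta_rot=[[0,0,0],[0,0,0],[0,0,0],[0,0,0]], jaw=[1,1,1,1])

```text
t: 12.8
ee_pos: [0.5685, -0.1202, 0.1465]
ee_rot: [0.938, -0.043, 0.017, -0.344]
force: [0.4, 0.6, 5.3]
opening: 0.0572
```

```bash
python3 -c "
from h import *
hview('s14',300,170,390,250,8)
rel(*tiltpose(-.058,.87,.056,.066))"
```

```text
[ 0.5685 -0.1202  0.1465] 0.05724343548583963 [-0.677  0.468  0.489  1.79   0.633  1.294 -0.589] [0.4 0.6 5.3]
r [437.0, 517.0] stand xyz -0.0577 0.0227 0.1873
a [474.0, 491.0] stand xyz -0.0577 0.0108 0.2074
b [517.0, 510.0] stand xyz -0.0578 -0.0035 0.2136
c [551.0, 576.0] stand xyz -0.0579 -0.0165 0.2026
d [539.0, 709.0] stand xyz -0.0578 -0.0176 0.1544
loop [500.0, 561.0] stand xyz -0.0578 0.0004 0.192
root [682.0, 436.0]
bend [464.0, 555.0]
tip [400.0, 561.0]
off [-0.0004 -0.0001  0.0028] rot [-0.0031 -0.0039 -0.0021] |d| 0.0028 |w|deg 0.3
```

View pics/s14d.png

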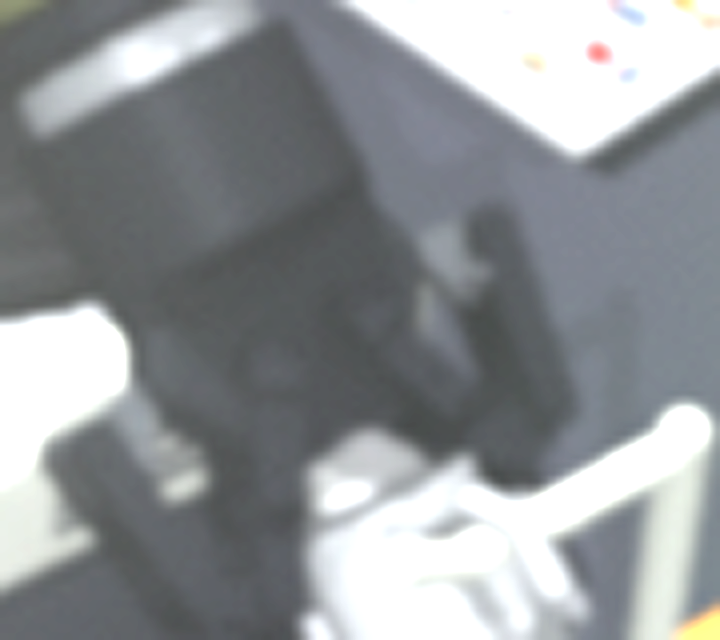

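>>> servo_tool(offset=[[0,0,0],[0,0,0],[0,0,0],[0,0,0],[0,0,0]], delta_rot=[[0,0,0],[0,0,0],[0,0,0],[0,0,0],[0,0,0]], jaw=[0.3,0.26,0.24,0.22,0.22])

```text
t: 13.27
ee_pos: [0.5684, -0.1201, 0.1462]
ee_rot: [0.938, -0.043, 0.016, -0.345]
force: [0.9, -0.4, -0.3]
opening: 0.0661
```

```bash
python3 -c "
from h import *
hview('s15',300,170,390,250,8)"
```

```text
[ 0.5684 -0.1201  0.1462] 0.06613452676793946 [-0.678  0.468  0.489  1.791  0.633  1.293 -0.589] [ 0.9 -0.4 -0.3]
r [437.0, 518.0] stand xyz -0.0578 0.0228 0.1871
a [474.0, 491.0] stand xyz -0.0578 0.0109 0.2072
b [516.0, 511.0] stand xyz -0.0579 -0.0035 0.2133
c [551.0, 576.0] stand xyz -0.058 -0.0164 0.2023
d [538.0, 710.0] stand xyz -0.0579 -0.0175 0.1541
loop [499.0, 562.0] stand xyz -0.0579 0.0004 0.1917
root [682.0, 436.0]
bend [464.0, 555.0]
tip [400.0, 561.0]
```

View pics/s15d.png

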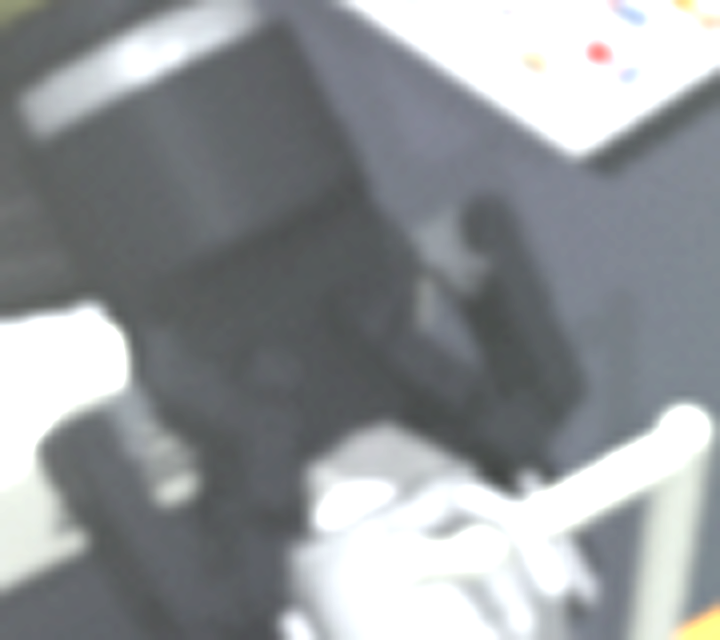

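>>> servo_tool(offset=[[0,-0.006,0],[0,-0.014,0],[0,-0.022,0],[0,-0.032,0],[0,-0.044,0],[0,-0.058,0],[0,-0.072,0],[0,-0.072,0]], delta_rot=[[0,0,0],[0,0,0],[0,0,0],[0,0,0],[0,0,0],[0,0,0],[0,0,0],[0,0,0]], jaw=[0.22,0.22,0.2,0.16,0.14,0.14,0.14,0.14])

```text
t: 13.98
ee_pos: [0.5753, -0.0616, 0.1946]
ee_rot: [0.937, -0.04, 0.017, -0.346]
force: [-0.3, 0.3, 0.2]
opening: 0.0735
```

```bash
python3 -c "
from h import *
hview('s16',300,170,400,260,8)"
```

```text
[ 0.5753 -0.0616  0.1946] 0.07346658889002686 [-0.738  0.439  0.465  1.706  0.607  1.43  -0.578] [-0.3  0.3  0.2]
r [293.0, 236.0] stand xyz -0.0561 0.0815 0.2355
a [327.0, 201.0] stand xyz -0.0562 0.0696 0.2556
b [367.0, 216.0] stand xyz -0.0562 0.0552 0.2617
c [401.0, 281.0] stand xyz -0.0562 0.0423 0.2506
d [395.0, 426.0] stand xyz -0.056 0.0413 0.2025
loop [353.0, 273.0] stand xyz -0.0562 0.0592 0.2401
root [682.0, 436.0]
bend [464.0, 555.0]
tip [400.0, 561.0]
```

View pics/s16d.png

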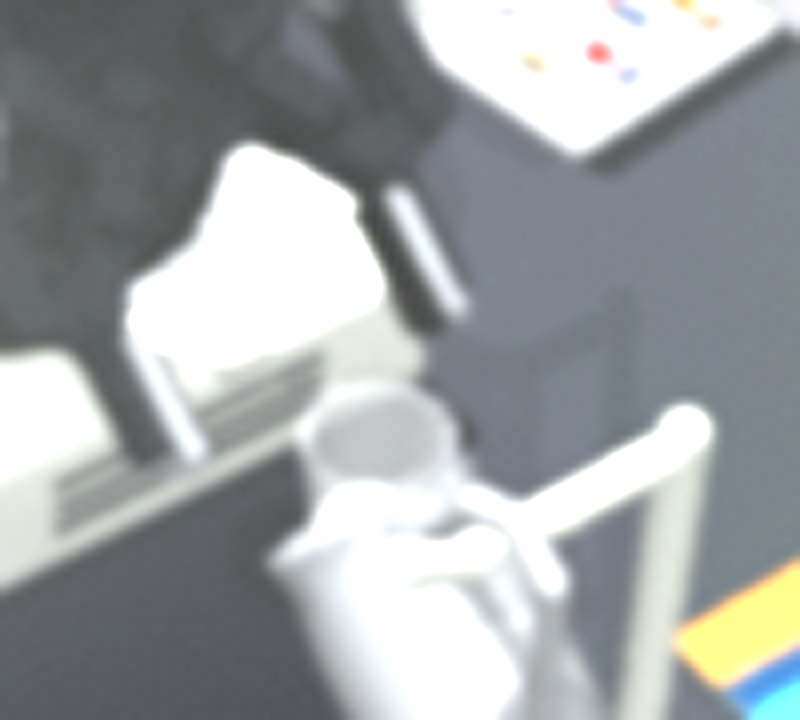

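>>> servo_tool(offset=[[0,-0.03,0],[0,-0.06,0],[0,-0.09,0],[0,-0.12,0],[0,-0.14,0],[0,-0.14,0],[0,-0.14,0],[0,-0.14,0],[0,-0.14,0],[0,-0.14,0]], delta_rot=[[0,0,0],[0,0,0],[0,0,0],[0,0,0],[0,0,0],[0,0,0],[0,0,0],[0,0,0],[0,0,0],[0,0,0]], jaw=[0.14,0.14,0.14,0.14,0.14,0.14,0.14,0.14,0.14,0.14])

```text
t: 14.87
ee_pos: [0.5831, 0.0413, 0.2838]
ee_rot: [0.938, -0.042, 0.017, -0.345]
force: [0.2, -0.2, 0.1]
opening: 0.0735
```

```bash
python3 -c "
from h import *
hview('s17',300,170,400,260,8);shot('top','t17')
import glob"
```

```text
[0.5831 0.0413 0.2838] 0.07350695421050295 [-0.826  0.448  0.432  1.493  0.565  1.681 -0.549] [ 0.2 -0.2  0.1]
r [29.0, -266.0] stand xyz -0.0573 0.1848 0.3247
a [55.0, -315.0] stand xyz -0.0573 0.173 0.3448
b [91.0, -309.0] stand xyz -0.0574 0.1586 0.3509
c [125.0, -244.0] stand xyz -0.0574 0.1456 0.3399
d [131.0, -76.0] stand xyz -0.0573 0.1446 0.2918
loop [83.0, -239.0] stand xyz -0.0573 0.1625 0.3293
root [682.0, 436.0]
bend [464.0, 555.0]
tip [400.0, 561.0]
```

View pics/s17.png

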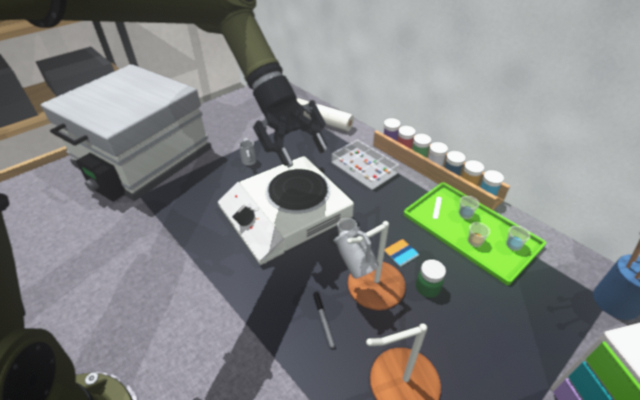

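View pics/s17d.png

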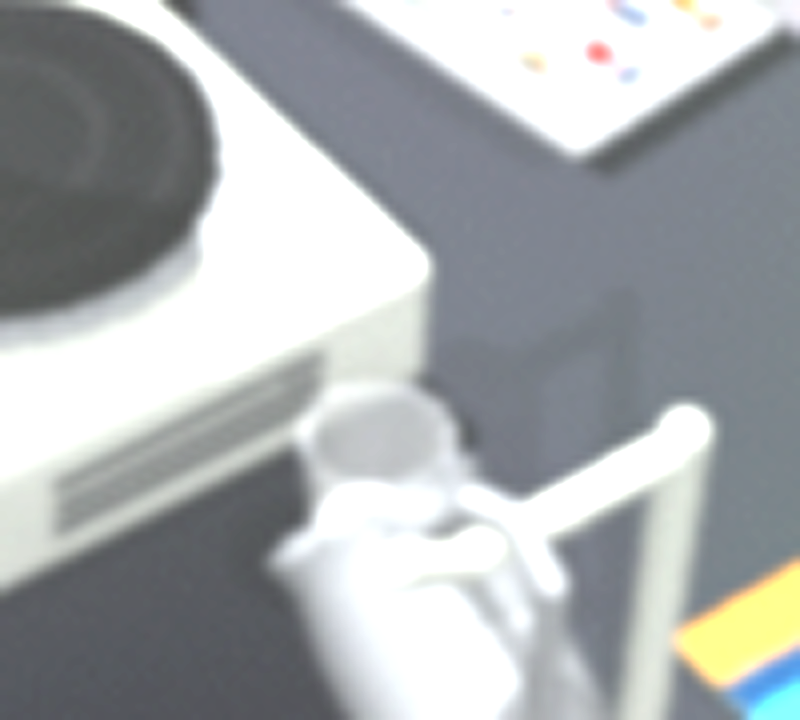

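View pics/t17.png

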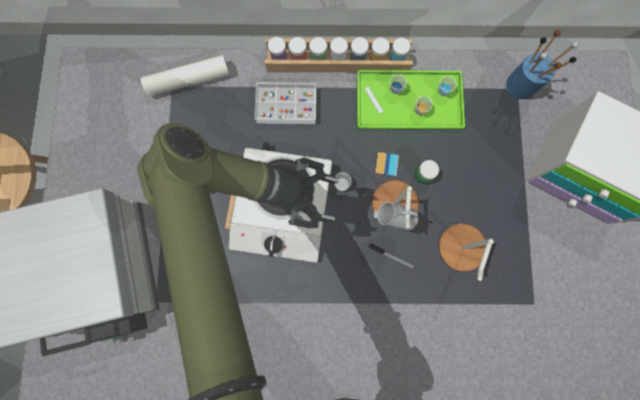

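```bash
python3 - <<'E'
from h import *
g0=dial_grip-.020*nrm+.002*hy+.0024*up
for d in(0,.006): print(d,proj("side",g0-d*nrm+.026*np.array(-hy)).round(1),proj("top",g0-d*nrm-.026*hy).round(1))
ims=[cv2.resize(cv2.imread(f"pics/{f}.png")[200:235,225:268],None,fx=8,fy=8,interpolation=cv2.INTER_CUBIC)[:, :] for f in("side0","s3","s17")]
cv2.imwrite("pics/dcmp.png",np.vstack([np.hstack(ims[:2]),np.hstack([ims[2],ims[2]*0])]))
E
```

```text
0 [[249.1 220.9]] [[282.4 245.8]]
0.006 [[250.5 221.9]] [[282.8 244.8]]
```

View pics/dcmp.png

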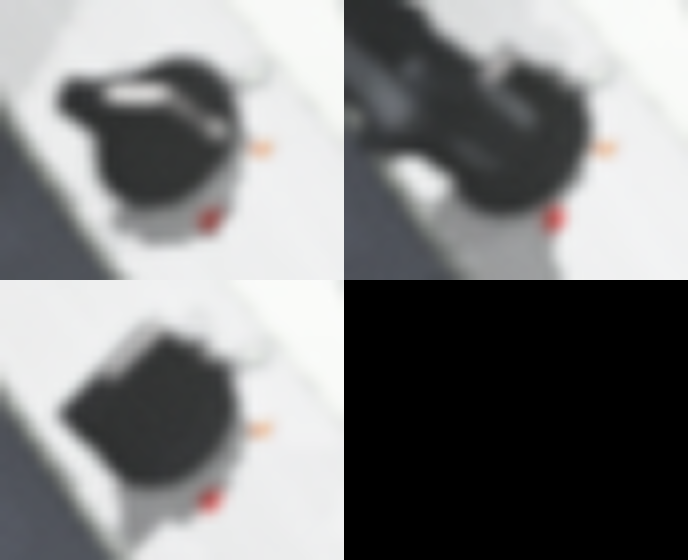

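```bash
python3 -c "
from h import *
shot('side','s18');a=cv2.imread('pics/s17.png')[200:300,300:420].astype(int);b=cv2.imread('pics/s18.png')[200:300,300:420].astype(int);print(abs(a-b).mean(),abs(a-b).max())
print(env.close_job())"
```

```text
0.6994722222222223 20
the job is handed in; nothing more can be done
None
```

The hotplate is switched off and the steel jug is hanging by its handle on the hook of the left-hand stand. I handed the job in at about 15 s.

- **Dial:** I gripped the dial with the jug still on its ring, pressed it in about 6.5 mm, turned it anticlockwise 0.9 rad and let go. The last side picture shows its pointer at the white OFF dot. The flange is back at its starting height, so it has sprung out.
- **Jug:** I lifted the jug off the ring, threaded its handle over the hook tip and tilted it about 50° until the hook took its weight (5 N). Then I opened the jaws and backed off. In pictures taken 0.9 s apart the jug hadn't moved. The cup, tile, marker and votive look untouched. The arm hides the stir stick in the final top view, but nothing went near it.

- **Position disagreements:** The robot's measured positions differed from the camera estimates by 2–4 mm at the dial and the hook. This did not affect the grasp or the hanging.
- **Joint 2 range:** While I backed away from the dial, joint 2 read -0.302 rad, just past its listed limit of -0.3. I don't know whether that counts as out of range.
- **Forces:** The wrist force read 45 N at most, while pressing the dial, well under the 120 N limit. I did not measure force on the gripper's body separately.

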